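# Set the iris of the specimen viewing lamp and switch it on

### The arm

A 7-joint arm with a two-finger parallel gripper is mounted at the origin on the work surface. World frame = base frame: x ahead of the robot, y to its left, z up, the work surface at z = 0. Lengths are in mm, angles in degrees, forces in N, time in s.
With the tool pointing down it reaches from about 350 to 900 mm from the base axis. Payload 19.9 kg.
Tool frame: the origin (TCP) lies on the centre line of the jaws, within the pads' length; the fingertips stand 25 mm ahead of it and the grasp point (between the pads) lies 6 mm ahead of it; z points along the fingers, x is the direction in which the jaws open and shut, and the axes are right-handed (so a half turn about z gives the same grasp; the last joint's range is limited). The gripper opens to 94 mm and grips with 3 to 60 N. Pads are 16 mm wide; open, the fingers measure 119 mm over their backs; the gripper's body (75 mm by 177 mm) begins 78 mm behind the grasp point.
Start: joints at [64.887, 23.915, -0.59, 92.452, 0.269, 63.638, -3.037], TCP at [241.534, -576.419, 194.225] pointing down, gripper open.
Joint ranges: [-161.28, 161.28], [-22.2, 115.67], [-73.04, 71.86], [3.21, 147.25], [-68.34, 248.33], [10.77, 114.83], [-161.83, 161.83]. Speed limits (degrees/s): [108.29, 108.29, 136.94, 136.94, 172.46, 172.46, 172.46].

### API

Orientations are given as [roll, pitch, yaw] about the fixed x, y, z axes, in that order (R = Rz(yaw) Ry(pitch) Rx(roll)).
In Python, from cell import r, imaging, models gives the robot as it stands.
- The arm moves only by the shell command python3 -m handwheel 'ROWS'. ROWS is JSON, a list that holds one entry, the list of rows, each a list of 7 numbers: the shift along the tool's x, y, z in cm, then the turn, a rotation vector about the tool's x, y, z in degrees, then the opening, from 0 (shut) to 1 (fully open). In form: [[[x, y, z, ax, ay, az, fingers], ...]]. A call has 1 to 5 rows; each row is the pose to reach, as a shift and turn from the pose commanded when the call began, along the tool's axes at that moment; what a row does not reach only later rows make up. A row lasts 1/8 s, in which the tool goes at most 62.5 mm and 10.7 degrees, less where a joint would pass 70% of its speed; a pose out of reach is approached as far as the arm can. A call with a gripper value outside its range is refused whole. The fingers move at their own pace and stop on an object; the grip force is fixed at half the most. Time passes only in rows, so rows that repeat a pose let the fingers close. It gives the time, the measured TCP pose, the force and the opening at its end, in the units of the state.
- r.get_state(): the state, without advancing time (a new reading comes with each control period).
- imaging.read_camera(name): name is "side" or "top"; returns (picture, depth): 400x640x3 uint8, blue, green, red; 400x640 float32, mm along the optical axis (not along the pixel's ray), 0 where there is no reading.
- imaging.camera_params(name): a dict with "mtx" (3x3 intrinsics, pixels), "k1" (the pictures are not rectified: a ray, as slopes to the right and down, at radius r is drawn at 1 + k1 r^2 times it, then the intrinsics apply), "rvec" (rotation vector, rad) and "tvec" (3), from world to camera coordinates, as OpenCV has them. Camera axes: x right, y down, z forward; pixel columns grow to the right and rows downward; lengths in mm; the calibration is good to about 2 mm. A picture is of the moment at which its call begins. camera_params takes no time and is no camera call.
- r.hand_in(): hands the job in, once; it reports no verdict.
Trained networks look in the newest picture that a camera, given by its name, has taken for a name from the list of things; names that differ only in an ending like _2 or _b are one class to them, and where a whole thing is asked for, a point or a joint stands for the part that bears it (a point fixed in the world has none). Each returns a list of dicts, best first, with "p" (0 to 1); they miss things now and then, are a little off and sometimes report something else, mostly with a low value. They report only what shows in the picture. A call takes as long as a camera call. They do not tell look-alikes from the thing itself.
- models.boxes_of(target, camera): "bbox" ([left, top, right, bottom] as shares, 0 to 1, of the picture: columns of its width, rows of its height, round what is visible of it).
- models.silhouettes(target, camera): "pixels" (400x640 bool, what is visible of it) and "bbox" ([left, top, right, bottom] as shares, 0 to 1, of the picture: columns of its width, rows of its height, round what is visible of it).
The state is a dict: "clock": time; "q": joint angles; "qd": joint speeds; "effort": joint torques, N m; "eef_pos": TCP position; "tool_rot": TCP orientation; "contact_force": force on the tool from outside, world axes, zero at the start; "moment": the same for the moment, N m; "width": opening from 0.0 (shut) to 1.0 (fully open).
Only numpy, scipy, OpenCV 4.12 (cv2) and the standard library are available. Lean on these libraries where they do the work, as an engineer would, in place of code of your own. Each camera call takes 0.05 s, during which the arm holds its last target.

### The job

With the fingertips, push the lever of the viewing lamp's iris ring around its arc until the lever stands squarely over the small index clip on the scale rim, then press the lamp's push button fully down and let it go. Push the lever from one side, without pinching its tab, do not shift the clip, and leave everything else on the table where it stands.

Things in the scene. Friction and masses are not known exactly. Their poses are not given: they have to be found in the camera images.
- lamp: low round white viewing lamp fixed to the table, 150 mm across, top face 60 mm above the table; on top a black iris ring 100 mm across, its top at 72 mm; origin: centre of its underside, on the ring's axis, z up. A scale of short black marks lies on the robot-facing part of the rim.
- lever (a joint): turn of the iris ring and its lever about the lamp's vertical axis, rad, 0 to 2.6 between stops; it grows counterclockwise seen from above. Friction only (0.12 N m, about 1.2 N at the tab): it stays where it is left. At 0 the lever points 1.842 rad counterclockwise from the lamp's x axis. It always starts clockwise of the clip.
- lever_mark (a point): point on the centreline of the steel lever (a flat bar 7 mm wide, 72 to 77 mm above the table), 70 mm from the lamp's axis, where it passes over the scale rim and the clip
- tab_center (a point): centre of the upright steel push tab at the lever's outer end: 100 mm from the lamp's axis, 12 mm thick along the arc, 28 mm long radially, from 72 to 108 mm above the table (centre at 90 mm); its two flat sides face along the arc, and the clockwise one is pushed to move the lever counterclockwise (its counterclockwise side plate is called lever_c3, the clockwise one lever_c4)
- clip_mark (a point): middle line of the small dark steel index clip that sits on the scale rim (10 mm wide, top 64 mm above the table, a radial finger from 64 to 94 mm from the lamp's axis, so that it juts 19 mm beyond the lamp's side); this point is 70 mm from the axis. The lever passes freely 8 mm above the clip. The clip can slide if it is struck.
- switch (a joint): black push button of the lamp, on its own small grey box fixed to the table at the robot's right; travel in m, 0 released, 0.006 fully down, 5 N when fully down, springs back; counts as pressed beyond 0.004
- switch_top (a point): centre of the button's top face (36 mm across), which is pressed straight down
- canister: open round stainless canister, 124 mm across, 95 mm tall; loose, to be left alone; origin: centre of its underside
- canister_lid: its round steel lid lying flat, 128 mm across, 14 mm thick; loose, to be left alone; origin: centre of its underside
- tape: roll of paper tape lying flat, 68 mm across, 22 mm tall; loose, to be left alone; origin: centre of its underside
- jar: small capped specimen jar, 48 mm across, 55 mm tall; loose, to be left alone; origin: centre of its underside
- bottle: white bottle, 60 mm across, 140 mm tall; loose, to be left alone; origin: centre of its underside
- carton: closed cardboard carton, 90 x 140 x 75 mm tall; loose, to be left alone; origin: centre of its underside
- tube_block: white block, 50 x 130 mm, with capped tubes standing in it, 94 mm tall in all; loose, to be left alone; origin: centre of its underside
Things that resemble listed ones, but are neither listed nor needed, are in the scene too. Leave any green or purple look-alike of the part that bears switch alone.

How it is judged (in metres and radians):
On the way, in this order (a step that is already met when the one before it is completed fails the run):
1. the lever stands still over the index clip (horizontal distance between lever_mark and clip_mark below 0.004 m and velocity of joint lever between -0.05 and 0.05 rad/s), for 0.2 s.
2. the button is pressed while the lever stands over the clip (value of joint switch above 0.004 m and horizontal distance between lever_mark and clip_mark below 0.004 m), for 0.05 s.
At the end, for the whole second after the job is handed in: the lever's centreline is within 4 mm of the clip's middle (70 mm from the axis) and at rest, the button is up again, the clip has moved less than 4 mm, and each bystander less than 20 mm (all of step 1 and value of joint switch below 0.0015 m and not (distance of clip_mark from where it was at the start of the episode above 0.004 m) and not (distance of canister from where it was at the start of the episode above 0.02 m) and not (distance of canister_lid from where it was at the start of the episode above 0.02 m) and not (distance of tape from where it was at the start of the episode above 0.02 m) and not (distance of jar from where it was at the start of the episode above 0.02 m) and not (distance of bottle from where it was at the start of the episode above 0.02 m) and not (distance of carton from where it was at the start of the episode above 0.02 m) and not (distance of tube_block from where it was at the start of the episode above 0.02 m)); the robot touches nothing.
It fails at once if the tab is pinched from both sides (contact force between the fingers and lever_c3 above 0.5 N and contact force between the fingers and lever_c4 above 0.5 N).
It fails at once if the index clip is shifted by more than 4 mm (distance of clip_mark from where it was at the start of the episode above 0.004 m).
It fails at once if a bystander is shifted or lifted by more than 20 mm (distance of any of canister, canister_lid, tape, jar, bottle, carton, tube_block from where it was at the start of the episode above 0.02 m).
It also fails if it takes over 61 s, if anything falls off the work surface, if the arm or the gripper's body presses on something with over 40 N, if the wrist force passes 120 N, or if a joint passes its speed limit or range.

## Working session

There is one attempt and no reset: what is moved stays moved. The work goes in short steps, Python scripts to look and compute and a shell command to move; the robot and the scene stay as the last step left them, time stands still between calls to the robot, and variables do not carry over. Pictures are saved under pics/ and viewed, and the job is handed in when it is done.

```bash
ls; mkdir -p pics
python3 - <<'E'
from cell import r, imaging, models
import cv2
print(r.get_state())
for n in ("top","side"):
    im,d=imaging.read_camera(n)
    cv2.imwrite(f"pics/{n}0.png",im)
    print(n,imaging.camera_params(n))
E
```

```text
pics
{'clock': 0.0, 'q': array([64.88943815, 23.94733192, -0.59127067, 92.484643  ,  0.27016014,
       63.63729563, -3.03761062]), 'qd': array([-0.03152155,  0.05671269, -0.02516564,  0.0644682 , -0.07876288,
        0.1052744 ,  0.04961714]), 'effort': array([ 9.02697820e-05, -8.51249671e+01,  6.38907440e-01, -4.25984788e+01,
       -4.87185689e-02,  1.88156054e-02,  2.14242704e-05]), 'eef_pos': array([ 241.36735234, -576.10165352,  193.63938607]), 'tool_rot': array([ 1.79994475e+02,  6.76913483e-02, -6.72664239e+01]), 'contact_force': array([0.44676781, 0.84750475, 0.44757577]), 'moment': array([-0.03726216,  0.04457295,  0.04977654]), 'width': 0.9957232867090239}
top {'mtx': array([[468.7180635 ,   0.        , 327.94539075],
       [  0.        , 468.7180635 , 196.98608096],
       [  0.        ,   0.        ,   1.        ]]), 'k1': -0.10466381463378385, 'rvec': array([ 2.09204681, -2.1411585 ,  0.17659755]), 'tvec': array([  15.52051199,  584.54321502, 1296.70294332])}
side {'mtx': array([[367.16749873,   0.        , 312.24693663],
       [  0.        , 367.16749873, 198.9632162 ],
       [  0.        ,   0.        ,   1.        ]]), 'k1': -0.02043359796213783, 'rvec': array([ 0.42710506, -2.54495804,  1.43710169]), 'tvec': array([538.10333749, 183.12734053, 853.98279498])}
```

View pics/top0.png

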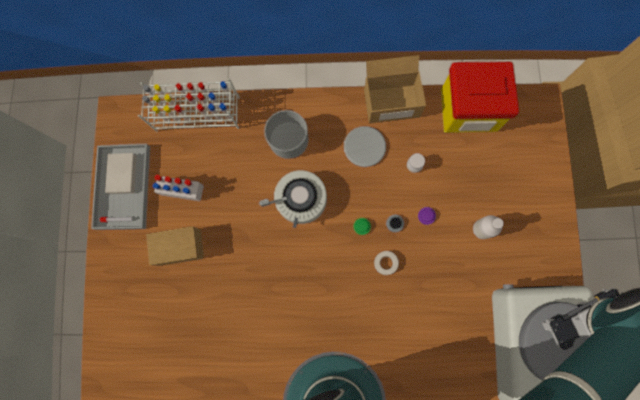

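View pics/side0.png

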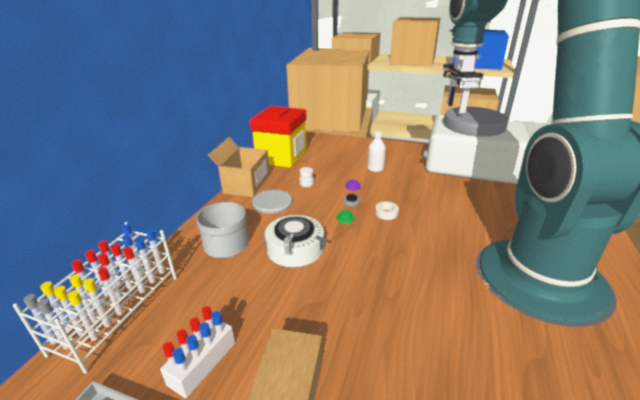

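The top view shows the lamp at about (300,196), its lever tab at (264,203), the clip at (295,222), the black button at (396,223), and green and purple look-alikes at (362,226) and (427,215). Next I'll enlarge these and measure them.

```bash
cat > h.py <<'E'
import numpy as np, cv2
from cell import r, imaging, models
def cam(n):
    p=imaging.camera_params(n); R=cv2.Rodrigues(p['rvec'])[0]; return p,R,p['tvec']
def dist(p): return np.array([p['k1'],0,0,0,0.])
def ray(n,uv):
    p,R,t=cam(n)
    x=cv2.undistortPoints(np.array(uv,float).reshape(-1,1,2),p['mtx'],dist(p)).reshape(-1,2)
    d=np.c_[x,np.ones(len(x))]@R; return -R.T@t,d
def atz(n,uv,z):
    c,d=ray(n,uv); return c+d*((z-c[2])/d[:,2])[:,None]
def proj(n,X):
    p,R,t=cam(n); return cv2.projectPoints(np.array(X,float).reshape(-1,1,3),p['rvec'],t,p['mtx'],dist(p))[0].reshape(-1,2)
def cloud(n,dep):
    v,u=np.mgrid[:400,:640]; p,R,t=cam(n)
    x=cv2.undistortPoints(np.c_[u.ravel(),v.ravel()].astype(float).reshape(-1,1,2),p['mtx'],dist(p)).reshape(-1,2)
    X=np.c_[x,np.ones(len(x))]*dep.reshape(-1,1)
    return ((X-t)@R).reshape(400,640,3)
E
python3 - <<'E'
from h import *
for n in ("top","side"):
    im,d=imaging.read_camera(n); np.savez(f"{n}0.npz",im=im,d=d)
    c=im[160:280,230:450] if n=="top" else im[170:280,240:420]
    cv2.imwrite(f"pics/{n}0z.png",cv2.resize(c,None,fx=3.6 if n=="top" else 4.4,fy=3.6 if n=="top" else 4.4,interpolation=cv2.INTER_CUBIC))
    P=cloud(n,d)
    for t in ("lamp","lever","clip_mark","tab_center","switch","canister","canister_lid","tape","jar","bottle","carton","tube_block"):
        for o in models.silhouettes(t,n)[:3]:
            m=o['pixels']&(d>0); q=P[m]
            if len(q): print(n,t,round(o['p'],2),(np.array(o['bbox'])*[640,400,640,400]).round(0),q.shape[0],np.median(q,0).round(0),"zmax",np.percentile(q[:,2],95).round(0))
E
```

```text
top lamp 0.61 [261. 171. 327. 230.] 2259 [581.  84.  66.] zmax 79.0
top lever 0.91 [259. 176. 315. 213.] 1060 [587.  87.  75.] zmax 84.0
top switch 0.67 [358. 220. 369. 234.] 109 [505. -92.  24.] zmax 29.0
top switch 0.45 [391. 218. 400. 230.] 111 [ 510. -192.   24.] zmax 29.0
top canister 0.81 [265. 113. 309. 160.] 1626 [790. 124.  16.] zmax 95.0
top canister_lid 0.65 [341. 125. 384. 169.] 1309 [ 744. -110.   16.] zmax 20.0
top tape 0.81 [375. 253. 397. 276.] 302 [ 393. -158.   23.] zmax 28.0
top tape 0.59 [260. 176. 316. 213.] 1125 [586.  89.  75.] zmax 83.0
top jar 0.55 [408. 154. 423. 177.] 262 [ 680. -257.   54.] zmax 60.0
top jar 0.39 [262. 170. 326. 226.] 2145 [583.  82.  67.] zmax 79.0
top bottle 0.98 [470. 216. 503. 236.] 529 [ 481. -439.   97.] zmax 143.0
top bottle 0.43 [147. 225. 206. 267.] 1783 [450. 438.  75.] zmax 80.0
top carton 0.91 [147. 228. 205. 268.] 1846 [451. 439.  75.] zmax 80.0
top carton 0.58 [266. 113. 310. 157.] 1665 [791. 124.  16.] zmax 96.0
top carton 0.35 [260. 176. 318. 211.] 1006 [587.  86.  75.] zmax 83.0
top tube_block 0.78 [152. 177. 202. 201.] 86
[... 628 characters left out ...]
203. 248. 255.] 2287 [770. 140.  60.] zmax 95.0
side canister_lid 0.96 [251. 190. 292. 211.] 741 [741. -98.  16.] zmax 18.0
side tape 0.91 [373. 199. 399. 221.] 358 [ 394. -149.   20.] zmax 26.0
side jar 0.6 [299. 169. 316. 187.] 247 [ 681. -245.   35.] zmax 59.0
side bottle 0.92 [366. 132. 383. 172.] 554 [ 482. -431.   67.] zmax 135.0
side bottle 0.63 [274. 217. 313. 254.] 938 [580.  98.  75.] zmax 102.0
side carton 0.92 [246. 331. 320. 399.] 4180 [449. 451.  76.] zmax 77.0
side carton 0.7 [346. 191. 360. 199.] 48 [ 507. -185.   24.] zmax 26.0
side tube_block 0.71 [158. 305. 236. 397.] 3651 [614. 468.  51.] zmax 95.0
side tube_block 0.47 [195. 202. 250. 254.] 2339 [768. 139.  60.] zmax 95.0
```

View pics/top0z.png

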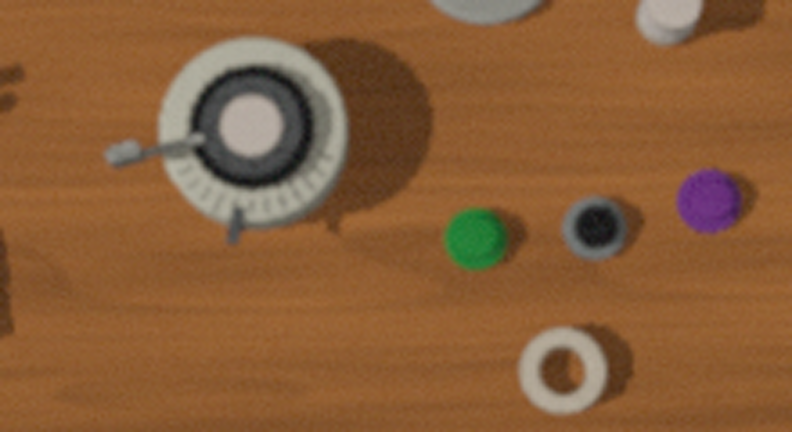

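View pics/side0z.png

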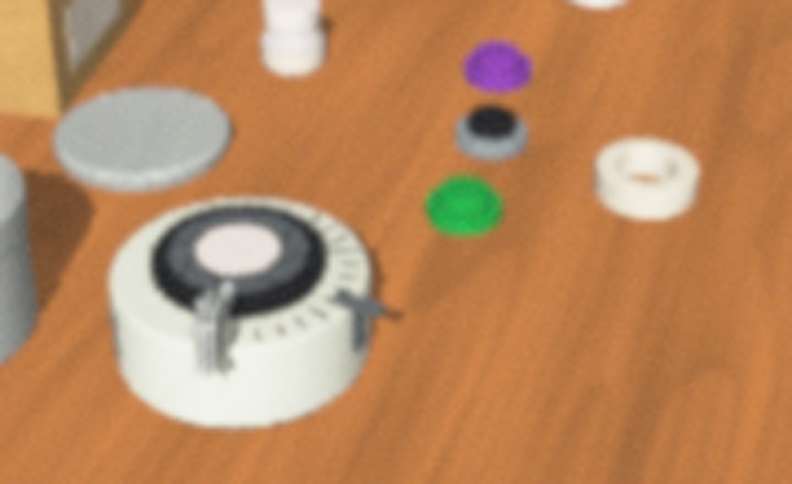

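The enlarged crops confirm the black button on the grey base at (396,223) is the switch. The green one at (362,226) and the purple one at (427,215) are look-alikes. Now I'll rectify the views for precise lamp, lever and clip geometry.

```bash
cat >> h.py <<'E'
def rect(n,im,z,x0,x1,y0,y1,s=3):
    # rows: x decreasing downward; cols: y decreasing to the right (as the top view), s px/mm
    H=int((x1-x0)*s);W=int((y1-y0)*s)
    i,j=np.mgrid[:H,:W]; X=np.stack([x1-i/s,y1-j/s,np.full(i.shape,float(z))],-1)
    uv=proj(n,X).reshape(H,W,2).astype(np.float32)
    return cv2.remap(im,uv[...,0],uv[...,1],cv2.INTER_CUBIC)
E
python3 - <<'E'
from h import *
for n in ("top","side"):
    im=np.load(f"{n}0.npz")['im']
    a=[rect(n,im,z,470,690,-30,200,1.7) for z in (60,76)]
    cv2.imwrite(f"pics/{n}rect.png",np.hstack(a))
    # circle fit of white rim outer edge at z=60: radial gradient from approx centre
    c=np.array([582.,82.])
    for it in range(5):
        pts=[]
        for a in np.arange(0,360,3):
            rr=np.arange(66,86,.25); t=np.radians(a)
            X=np.c_[c[0]+rr*np.cos(t),c[1]+rr*np.sin(t),np.full(len(rr),60.)]
            uv=proj(n,X).astype(np.float32)
            v=cv2.remap(im,uv[None,:,0],uv[None,:,1],cv2.INTER_LINEAR)[0][:,0].astype(float)
            v=cv2.GaussianBlur(v[None],(0,0),3)[0] if 0 else v
            g=-(v[8:]-v[:-8]); k=g.argmax()
            if g[k]>35 : pts.append((c+ (rr[k]+1)*np.array([np.cos(t),np.sin(t)])).tolist()+[rr[k]+1,a])
        pts=np.array(pts)
        from scipy.optimize import least_squares
        f=least_squares(lambda q:np.hypot(pts[:,0]-q[0],pts[:,1]-q[1])-q[2],[*c,75],loss='soft_l1')
        c=f.x[:2]
    print(n,f.x,len(pts),np.sqrt(np.mean(f.fun**2)))
    np.set_printoptions(suppress=True)
    g=atz("top",[[396,224]],30);print(g)
E
```

```text
top [590.12787841  83.39755482  75.74927093] 18 0.4272461187982732
[[ 504.56797825 -193.4307507    30.        ]]
side [588.23419557  88.01446797  75.4866909 ] 32 1.0413472211671857
[[ 504.56797825 -193.4307507    30.        ]]
```

View pics/toprect.png

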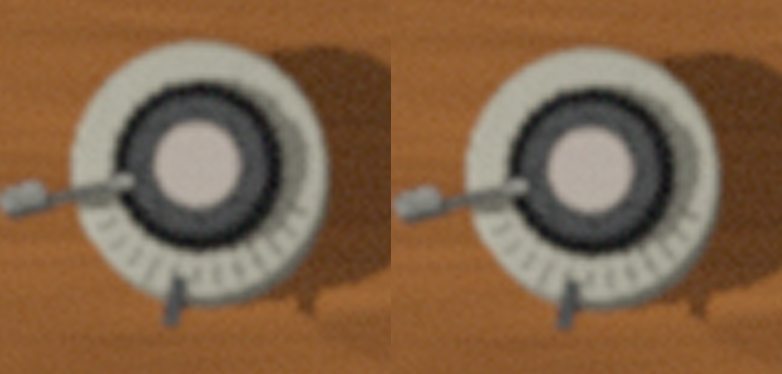

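View pics/siderect.png

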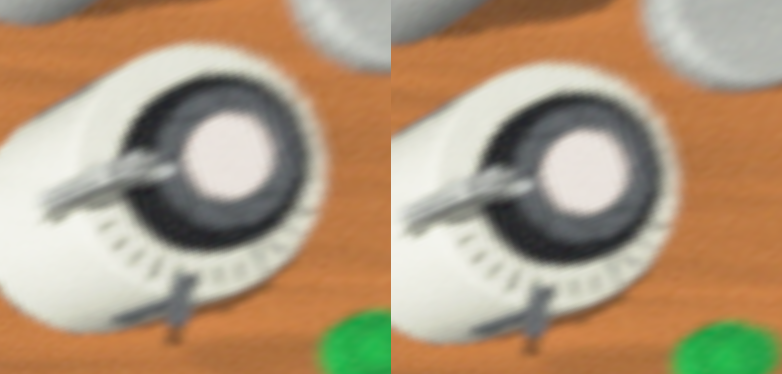

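```bash
cat >> h.py <<'E'
from scipy.optimize import least_squares
def fitcirc(n,im,z,R,c,fac=None,show=False):
    # silhouette edge (white vs wood) on camera-far side of a circle of known radius R
    sat=cv2.cvtColor(im,cv2.COLOR_BGR2HSV)[...,1].astype(np.float32)
    C,_=ray(n,[[320,200]]); c=np.array(c,float)
    for it in range(6):
        v=c-C[:2]; az=np.arctan2(v[1],v[0]); pts=[]
        for a in np.arange(-100,101,3):
            t=az+np.radians(a); rr=np.arange(R-10,R+10,.25)
            X=np.c_[c[0]+rr*np.cos(t),c[1]+rr*np.sin(t),np.full(len(rr),float(z))]
            uv=proj(n,X).astype(np.float32)
            s=cv2.remap(sat,uv[None,:,0],uv[None,:,1],cv2.INTER_LINEAR)[0]
            lo,hi=np.median(s[:12]),np.median(s[-12:])
            if hi-lo<50: continue
            k=np.argmax(s>(lo+hi)/2); pts.append([*X[k,:2]])
        pts=np.array(pts)
        f=least_squares(lambda q:np.hypot(pts[:,0]-q[0],pts[:,1]-q[1])-R,c,loss='soft_l1')
        c=f.x
    return c,len(pts),np.sqrt(np.mean(f.fun**2))
E
python3 - <<'E'
from h import *
for n in ("top","side"):
    im=np.load(f"{n}0.npz")['im']
    print(n,ray(n,[[320,200]])[0],fitcirc(n,im,60,75,[588,85]),fitcirc(n,im,14,64,[744,-104]))
    d=np.load(f"{n}0.npz")['d'];P=cloud(n,d)
    # depth-based: points at z 55..65 and lever
    m=(abs(P[...,2]-61)<5)&(np.hypot(P[...,0]-588,P[...,1]-85)<85); print(P[m].mean(0),m.sum())
    for k,(x,y) in enumerate([(590,83)]):
        m=(P[...,2]>82)&(np.hypot(P[...,0]-588,P[...,1]-85)<130);q=P[m];print("tab",q.mean(0),len(q))
    # button: dark pixels
    g=im.max(2); u,v=(396,223) if n=="top" else (351,198)
    sub=g[v-12:v+13,u-12:u+13]; w=np.clip(75-sub.astype(float),0,None); yy,xx=np.mgrid[-12:13,-12:13]
    w[np.hypot(xx,yy)>9]=0
    uv=[u+(w*xx).sum()/w.sum(),v+(w*yy).sum()/w.sum()]; 
    for z in (24,30,35): print("button",uv,z,atz(n,[uv],z))
    q=P[v-6:v+7,u-6:u+7].reshape(-1,3); print("z",np.percentile(q[:,2],[10,50,90]))
E
```

```text
top [ 336.99735378  -19.19273643 1381.8229272 ] (array([591.88556736,  83.24831265]), 66, np.float64(0.9359997801928519)) (array([ 747.77057069, -111.65524049]), 67, np.float64(0.6253809818288505))
[587.27323107  78.35348886  61.53743234] 964
tab [596.44815664 159.10372166  99.03787077] 82
button [np.float64(395.5548156956005), np.float64(222.50582639714625)] 24 [[ 509.72990591 -193.10679157   24.        ]]
button [np.float64(395.5548156956005), np.float64(222.50582639714625)] 30 [[ 508.96662869 -192.33829348   30.        ]]
button [np.float64(395.5548156956005), np.float64(222.50582639714625)] 35 [[ 508.33056433 -191.6978784    35.        ]]
z [12.77356591 21.8990648  26.78771528]
side [278.39545484 778.82792228 606.87764581] (array([590.34301569,  82.27330791]), 67, np.float64(0.5721438001807231)) (array([ 746.69249761, -110.06990589]), 67, np.float64(0.5747204197774595))
[579.15001045 103.36535252  61.8345657 ] 788
tab [578.90241797 178.26855477  98.37853833] 114
button [np.float64(351.31217391304347), np.float64(197.29478260869564)] 24 [[ 507.39093595 -180.88410098   24.        ]]
button [np.float64(351.31217391304347), np.float64(197.29478260869564)] 30 [[ 505.03371244 -171.00506001   30.        ]]
button [np.float64(351.31217391304347), np.float64(197.29478260869564)] 35 [[ 503.06935952 -162.77252588   35.        ]]
z [ 3.37229365 15.09561347 24.9995837 ]
```

```bash
cat >> h.py <<'E'
from scipy.spatial.transform import Rotation as Ro
def todo(x,y,z,yaw):
    s=r.get_state(); Rw=Ro.from_euler('xyz',s['tool_rot'],degrees=True); Rt=Ro.from_euler('xyz',[180,0,yaw],degrees=True)
    d=Rw.inv().apply(np.array([x,y,z])-s['eef_pos'])/10
    print("t",round(s['clock'],2),"pos",s['eef_pos'].round(1),"rot",s['tool_rot'].round(1),"shift cm",d.round(2),"rotvec",(Rw.inv()*Rt).as_rotvec(degrees=True).round(1),"F",s['contact_force'].round(2),"w",round(float(s['width']),2))
E
python3 - <<'E'
from h import *
todo(595.5,186.5,220,-78)
print(proj("side",[[509,-192.5,24],[509,-192.5,0]]))
E
```

```text
t 1.4 pos [ 241.6 -576.4  194.2] rot [180.    0.  -67.3] shift cm [-56.68 -62.13  -2.57] rotvec [ 0.   0.  10.7] F [ 0.52 -0.65  0.9 ] w 1.0
[[351.74788082 195.41364979]
 [351.49193542 201.95863215]]
```

```bash
python3 -m handwheel '[[[0,0,-2.5,0,0,0,0.5],[-3,-3.3,-2.5,0,0,0,0],[-7,-7.7,-2.5,0,0,2,0],[-11,-12.1,-2.5,0,0,4,0],[-15,-16.5,-2.5,0,0,6,0]]]'; python3 -c "
from h import *
todo(595.5,186.5,220,-78)"
```

```text
clock: 2.02
eef_pos: [336.4, -372.6, 219.4]
tool_rot: [-180.0, -0.0, -73.3]
contact_force: [0.7, -0.4, 0.6]
width: 0.503
t 2.02 pos [ 336.4 -372.6  219.4] rot [-180.    -0.   -73.3] shift cm [-46.12 -40.86  -0.07] rotvec [-0.  -0.   4.7] F [ 0.71 -0.37  0.59] w 0.5
```

```bash
python3 -m handwheel '[[[-4,-3.5,0,0,0,2,0],[-8,-7.1,0,0,0,4.7,0],[-12,-10.6,0,0,0,4.7,0],[-16,-14.2,0,0,0,4.7,0],[-20,-17.7,0,0,0,4.7,0]]]'; python3 -c "
from h import *
todo(595.5,186.5,220,-78)"
```

```text
clock: 2.65
eef_pos: [448.2, -130.2, 219.5]
tool_rot: [-180.0, -0.0, -78.0]
contact_force: [0.9, -0.6, 0.2]
width: 0.007
t 2.65 pos [ 448.2 -130.2  219.5] rot [-180.   -0.  -78.] shift cm [-27.91 -21.    -0.05] rotvec [-0. -0.  0.] F [ 0.89 -0.57  0.18] w 0.01
```

```bash
python3 -m handwheel '[[[-5,-3.8,0,0,0,0,0],[-10,-7.5,0,0,0,0,0],[-15,-11.3,0,0,0,0,0],[-20,-15,0,0,0,0,0],[-24,-18,0,0,0,0,0]]]'; python3 -m handwheel '[[[-2,-1.5,0,0,0,0,0],[-3.9,-3,0,0,0,0,0],[-3.9,-3,0,0,0,0,0]]]'
python3 - <<'E'
from h import *
for n in ("top","side"):
    im,d=imaging.read_camera(n)
    c=im[130:270,220:420] if n=="top" else im[110:280,200:400]
    cv2.imwrite(f"pics/{n}1z.png",cv2.resize(c,None,fx=4 if n=="top" else 3.5,fy=4 if n=="top" else 3.5,interpolation=cv2.INTER_CUBIC))
todo(595.5,186.5,107,-78)
E
```

```text
clock: 3.28
eef_pos: [574.3, 142.9, 219.3]
tool_rot: [-180.0, 0.0, -77.9]
contact_force: [0.4, -0.8, 0.6]
width: 0.004
clock: 3.65
eef_pos: [594.8, 186.5, 218.9]
tool_rot: [180.0, 0.1, -77.8]
contact_force: [0.0, -1.0, 0.2]
width: 0.006
t 3.75 pos [594.7 184.4 219.1] rot [180.  -0. -78.] shift cm [-0.2  -0.13 11.21] rotvec [ 0. -0.  0.] F [-0.97  0.28 -0.61] w 0.0
```

View pics/side1z.png

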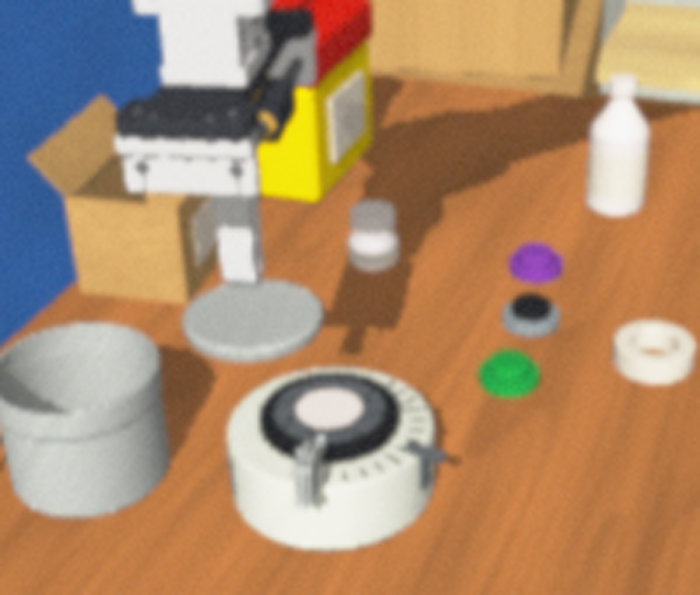

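View pics/top1z.png

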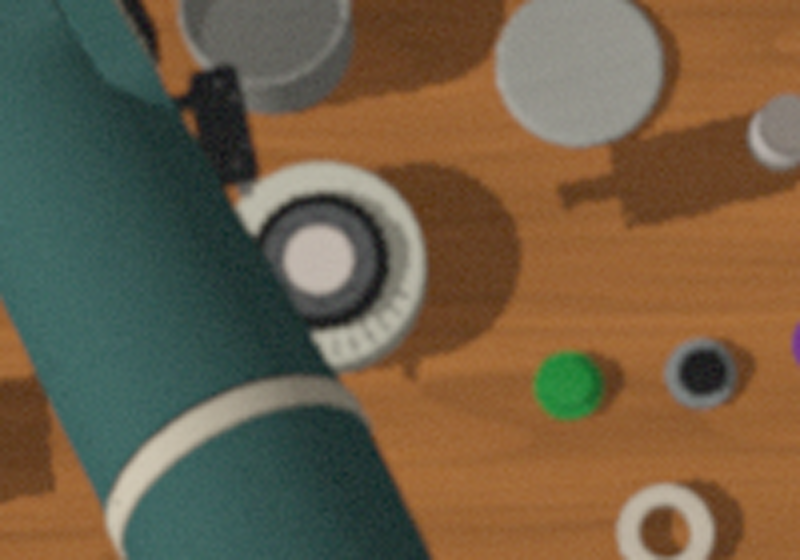

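The side view shows the gripper still above the lamp, with the tab at about (288,244) in full-frame pixels. I'll check the lever angle by projection before descending.

Run:
```python
from h import *
c=np.array([591,83.])
im=np.load("side0.npz")['im'];k=5
big=cv2.resize(im[180:290,240:390],None,fx=k,fy=k,interpolation=cv2.INTER_CUBIC)
def dr(X,col):
    p=((proj("side",X)-[240,180]+.5)*k).astype(int); cv2.polylines(big,[p],True,col,1)
def box(a,zz,w,r0,r1,col):
    t=np.radians(a);e=np.array([np.cos(t),np.sin(t)]);f=np.array([-e[1],e[0]])
    for z in zz: dr([[*(c+e*rr+f*s),z] for rr,s in((r0,-w/2),(r0,w/2),(r1,w/2),(r1,-w/2))],col)
box(102,(72,108),12,86,114,(0,0,255))
box(169.5,(64,),10,64,94,(255,255,0))
cv2.imwrite("pics/ov0.png",big)
im=np.load("top0.npz")['im'];n="top";k=9
big=cv2.resize(im[160:235,250:335],None,fx=k,fy=k,interpolation=cv2.INTER_CUBIC)
def dr(X,col):
    p=((proj("top",X)-[250,160]+.5)*k).astype(int); cv2.polylines(big,[p],True,col,1)
box(102,(72,108),12,86,114,(0,0,255))
box(169.5,(64,),10,64,94,(255,255,0))
cv2.imwrite("pics/ov0t.png",big[:600])
```

```text
(no output)
```

View pics/ov0.png

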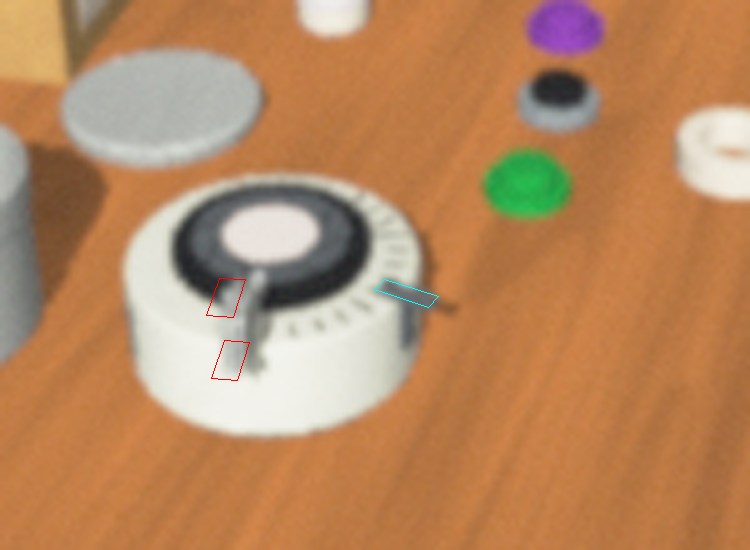

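View pics/ov0t.png

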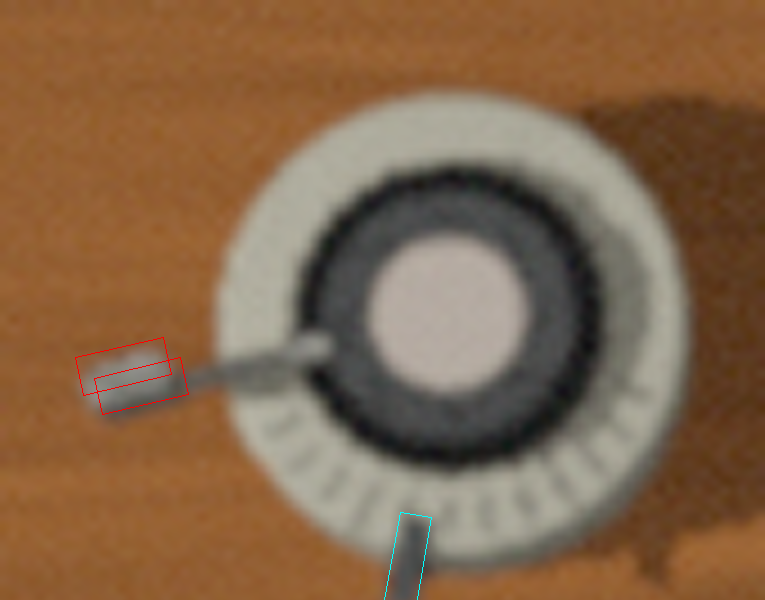

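The real lever angle is nearer 106°, so the clearance is larger than planned. I'll descend.

```bash
python3 -m handwheel '[[[0,0,4,0,0,0,0],[0,0,8,0,0,0,0],[0,0,11.2,0,0,0,0],[0,0,11.2,0,0,0,0]]]'
python3 - <<'E'
from h import *
im,d=imaging.read_camera("side"); k=5
big=cv2.resize(im[150:270,240:390],None,fx=k,fy=k,interpolation=cv2.INTER_CUBIC); cv2.imwrite("pics/s2.png",big)
todo(595.5,186.5,107,-78)
E
```

```text
clock: 4.25
eef_pos: [593.7, 183.3, 105.7]
tool_rot: [179.8, -0.0, -78.0]
contact_force: [0.8, 0.1, -0.1]
width: 0.006
t 4.3 pos [594.7 184.  107.5] rot [179.9  -0.  -78. ] shift cm [-0.23 -0.13  0.05] rotvec [ 0.1 -0.  -0. ] F [ 1.04 -0.01  0.44] w 0.0
```

View pics/s2.png

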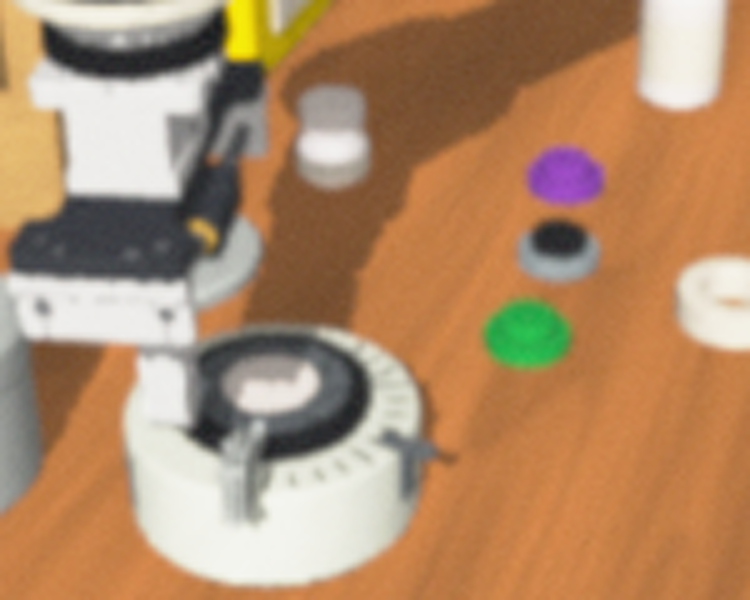

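```bash
cat >> h.py <<'E'
import json,os
CM="cmd.json"
def cget():
    return json.load(open(CM)) if os.path.exists(CM) else [594.3,184.0,107.2,-77.97]
def cadd(x,y,z,az):   # note commanded last row (cm, deg)
    p=cget(); a=np.radians(p[3]); X=[np.cos(a),np.sin(a)];Y=[np.sin(a),-np.cos(a)]
    q=[p[0]+10*(x*X[0]+y*Y[0]),p[1]+10*(x*X[1]+y*Y[1]),p[2]-10*z,p[3]-az]
    json.dump(q,open(CM,"w")); return q
C0=np.array([591,83.])
def rows(ths,off=14,R=100,z=107.):
    p=cget(); a=np.radians(p[3]); X=np.array([np.cos(a),np.sin(a)]);Y=np.array([np.sin(a),-np.cos(a)])
    for th in ths:
        t=np.radians(th);e=np.array([np.cos(t),np.sin(t)]);f=np.array([-e[1],e[0]])
        d=C0+R*e-off*f-np.array(p[:2])
        print(th,[round(float(d@X)/10,2),round(float(d@Y)/10,2),round((p[2]-z)/10,2),0,0,round(p[3]-(th-180),1),0])
E
python3 - <<'E'
from h import *
if os.path.exists(CM): os.remove(CM)
json.dump([241.534,-576.419,194.225,-67.27],open(CM,"w"))
for m in [(-15,-16.5,-2.5,6),(-20,-17.7,0,4.7),(-24,-18,0,0),(-3.9,-3,0,0),(0,0,11.2,0)]: q=cadd(*m)
print(q); todo(595.5,186.5,107,-78)
rows([99,102,105,108,111])
E
```

```text
[np.float64(594.9344586058537), np.float64(184.8133014479162), 107.225, -77.97]
t 4.3 pos [594.7 184.  107.5] rot [179.9  -0.  -78. ] shift cm [-0.23 -0.13  0.05] rotvec [ 0.1 -0.  -0. ] F [ 1.04 -0.01  0.44] w 0.0
99 [-0.04, 0.58, 0.02, 0, 0, 3.0, 0]
102 [-0.12, 1.1, 0.02, 0, 0, 0.0, 0]
105 [-0.18, 1.63, 0.02, 0, 0, -3.0, 0]
108 [-0.22, 2.15, 0.02, 0, 0, -6.0, 0]
111 [-0.22, 2.68, 0.02, 0, 0, -9.0, 0]
```

```bash
python3 -m handwheel '[[[-0.05,0.6,0,0,0,0,0],[-0.1,1.1,0,0,0,0,0],[-0.2,1.6,0,0,0,-3,0],[-0.2,2.1,0,0,0,-6,0],[-0.2,2.7,0,0,0,-9,0]]]'
python3 - <<'E'
from h import *
print(cadd(-.2,2.7,0,-9))
im,d=imaging.read_camera("side"); k=5
big=cv2.resize(im[150:270,240:390],None,fx=k,fy=k,interpolation=cv2.INTER_CUBIC); cv2.imwrite("pics/s3.png",big)
todo(595.5,186.5,107,-78)
rows([115,119,123,127,131])
E
```

```text
clock: 4.92
eef_pos: [567.9, 181.2, 108.1]
tool_rot: [-179.9, -0.0, -68.9]
contact_force: [0.1, -0.8, -0.1]
width: 0.003
[np.float64(568.1105686500516), np.float64(181.1419355387455), 107.225, -68.97]
t 4.97 pos [567.3 181.1 108.1] rot [-180.    -0.   -68.7] shift cm [ 0.52 -2.82  0.11] rotvec [-0.  -0.   9.3] F [-0.71 -0.01 -0.37] w 0.01
115 [-0.09, 0.68, 0.02, 0, 0, -4.0, 0]
119 [-0.12, 1.39, 0.02, 0, 0, -8.0, 0]
123 [-0.09, 2.09, 0.02, 0, 0, -12.0, 0]
127 [-0.02, 2.79, 0.02, 0, 0, -16.0, 0]
131 [0.11, 3.48, 0.02, 0, 0, -20.0, 0]
```

View pics/s3.png

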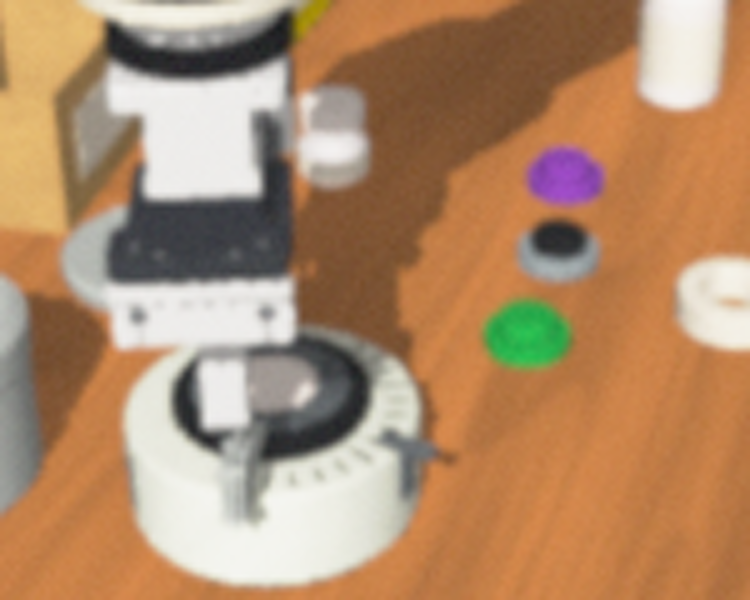

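Run:
```python
from h import *
for X in ([568,181,82],[568,181,107],[594.7,184,82]):
    p=proj("side",[X])[0]; print(X,p,(p-[240,150])*5)
print((proj("side",[[563,179,72],[563,179,108]])-[240,150])*5)
```

```text
[568, 181, 82] [286.25945909 248.35783044] [231.29729546 491.78915221]
[568, 181, 107] [285.61311423 239.57936881] [228.06557113 447.89684406]
[594.7, 184, 82] [275.0516751  246.84881157] [175.25837548 484.24405787]
[[244.29885497 508.5076243 ]
 [239.93576831 445.649366  ]]
```

Run:
```python
from h import *
for z in (194,219,291): print(z,(proj("side",[[594.7,185,z]])[0]-[200,110])*3.5, proj("side",[[594.7,185,z]])[0])
im,d=imaging.read_camera("side"); P=cloud("side",d)
q=P[140:260,255:320]; 
# points by z bins near the finger
m=(abs(q[...,0]-568)<60)&(abs(q[...,1]-181)<60)&(q[...,2]>85)
for z in range(85,240,10):
    s=q[m&(abs(q[...,2]-z)<5)]
    if len(s): print(z,len(s),np.median(s,0).round(0),s[:,0].min().round(),s[:,0].max().round(),s[:,1].min().round(),s[:,1].max().round())
```

```text
194 [248.47881384 334.86262487] [270.99394681 205.67503568]
219 [245.1860313  299.53181838] [270.0531518  195.58051954]
291 [235.09134914 190.91087625] [267.1689569  164.54596464]
85 11 [561. 193.  87.] 557.0 568.0 176.0 196.0
95 28 [561. 192.  95.] 557.0 568.0 171.0 195.0
105 48 [563. 185. 107.] 557.0 573.0 168.0 195.0
115 7 [564. 182. 111.] 561.0 568.0 172.0 194.0
125 8 [566. 184. 122.] 558.0 573.0 181.0 187.0
135 33 [563. 192. 135.] 554.0 571.0 188.0 198.0
145 33 [562. 192. 144.] 554.0 571.0 187.0 196.0
155 39 [562. 191. 155.] 553.0 570.0 173.0 196.0
165 39 [562. 192. 165.] 553.0 572.0 173.0 196.0
175 11 [563. 192. 171.] 554.0 571.0 189.0 195.0
235 20 [558. 134. 236.] 528.0 564.0 122.0 192.0
```

Run:
```python
from h import *
im=np.load("side0.npz")['im']
big=cv2.resize(im[20:140,410:520],None,fx=5,fy=5,interpolation=cv2.INTER_CUBIC)
for z in (169,194,266):
    p=(proj("side",[[241.5,-576.4,z]])[0]-[410,20])*5; print(z,p); cv2.circle(big,tuple(p.astype(int)),3,(0,0,255),-1)
cv2.imwrite("pics/g0.png",big)
im,d=imaging.read_camera("side")
cv2.imwrite("pics/g1.png",cv2.resize(im[150:260,250:330],None,fx=7,fy=7,interpolation=cv2.INTER_CUBIC)[:600])
```

```text
169 [215.52910174 499.71530657]
194 [221.60882609 465.48935775]
266 [239.73156792 363.14560638]
```

View pics/g0.png

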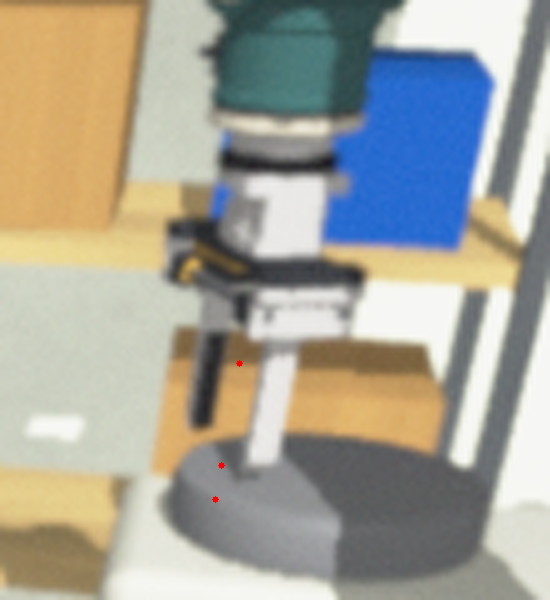

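View pics/g1.png

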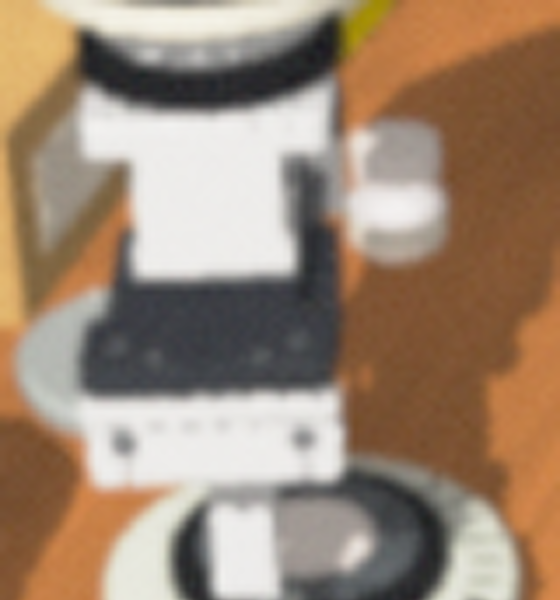

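The visible fingertips end about 40 mm higher than described (depth puts them near z≈125, and the tab hasn't moved), so the fingers passed above the tab. I'll back off, go lower in steps with R=110 to stay radially outside the clip, and check in the image.

Run:
```python
from h import *
rows([92],R=110)
rows([92],R=110,z=85)
```

```text
92 [0.04, -3.52, 0.02, 0, 0, 19.0, 0]
92 [0.04, -3.52, 2.22, 0, 0, 19.0, 0]
```

```bash
python3 -m handwheel '[[[0,-2,0,0,0,7,0],[0,-3.5,0,0,0,13,0],[0,-3.5,1.2,0,0,13,0],[0,-3.5,2.2,0,0,13,0],[0,-3.5,2.2,0,0,13,0]]]'
python3 - <<'E'
from h import *
print(cadd(0,-3.5,2.2,13))
im,d=imaging.read_camera("side"); P=cloud("side",d)
cv2.imwrite("pics/s4.png",cv2.resize(im[150:270,240:390],None,fx=5,fy=5,interpolation=cv2.INTER_CUBIC))
x,y=r.get_state()['eef_pos'][:2]
m=(abs(P[...,0]-x)<25)&(abs(P[...,1]-y)<25)&(P[...,2]>20); z=P[m][:,2]
print(np.histogram(z,range(20,200,10)))
E
```

```text
clock: 5.7
eef_pos: [599.7, 193.3, 84.1]
tool_rot: [179.9, -0.0, -81.9]
contact_force: [-0.4, 0.6, 0.0]
width: 0.005
[np.float64(600.7793116630064), np.float64(193.70192080758696), 85.225, -81.97]
(array([ 0,  0,  0,  0,  0,  0,  0,  3, 25, 42, 45, 45, 25,  8, 13,  3,  0]), array([ 20,  30,  40,  50,  60,  70,  80,  90, 100, 110, 120, 130, 140,
       150, 160, 170, 180, 190]))
```

View pics/s4.png

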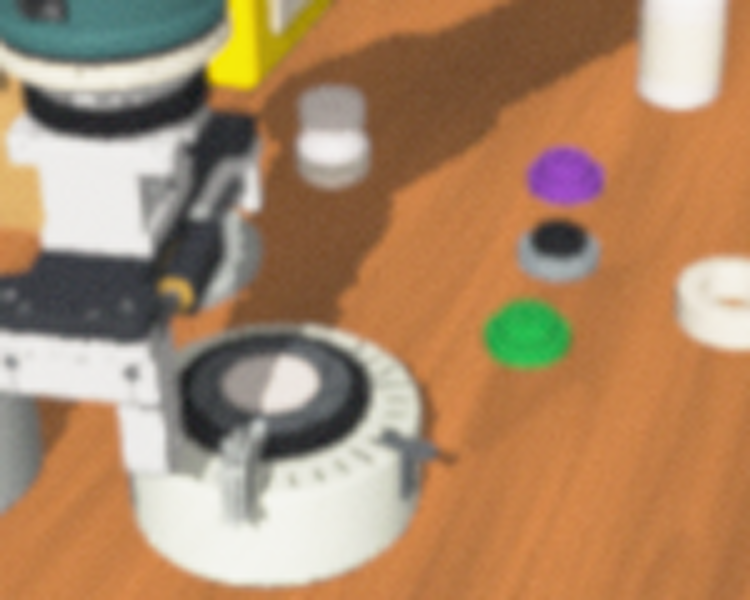

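```bash
python3 -m handwheel '[[[0,0,1,0,0,0,0],[0,0,2,0,0,0,0],[0,0,2,0,0,0,0]]]'
python3 - <<'E'
from h import *
print(cadd(0,0,2,0))
im,d=imaging.read_camera("side"); P=cloud("side",d)
cv2.imwrite("pics/s5.png",cv2.resize(im[150:270,240:390],None,fx=5,fy=5,interpolation=cv2.INTER_CUBIC))
x,y=r.get_state()['eef_pos'][:2]
m=(abs(P[...,0]-x)<25)&(abs(P[...,1]-y)<25)&(P[...,2]>20); z=P[m][:,2]
print(np.histogram(z,range(20,200,10))[0]); todo(0,0,0,0)
rows([98,102,106,110,114],R=110,z=65)
E
```

```text
clock: 6.12
eef_pos: [600.1, 193.5, 64.2]
tool_rot: [179.9, -0.0, -82.0]
contact_force: [0.0, 0.2, 0.2]
width: 0.007
[np.float64(600.7793116630064), np.float64(193.70192080758696), 65.225, -81.97]
[ 0  0  0  0  0  3 26 36 46 40 15 12  9  0  0  0  0]
t 6.17 pos [600.5 193.7  64.8] rot [180.   0. -82.] shift cm [10.78 62.16  6.53] rotvec [  0.   0. -82.] F [-0.04 -0.08  0.32] w 0.01
98 [-0.17, 1.11, 0.02, 0, 0, 0.0, 0]
102 [-0.25, 1.88, 0.02, 0, 0, -4.0, 0]
106 [-0.26, 2.65, 0.02, 0, 0, -8.0, 0]
110 [-0.23, 3.43, 0.02, 0, 0, -12.0, 0]
114 [-0.14, 4.2, 0.02, 0, 0, -16.0, 0]
```

View pics/s5.png

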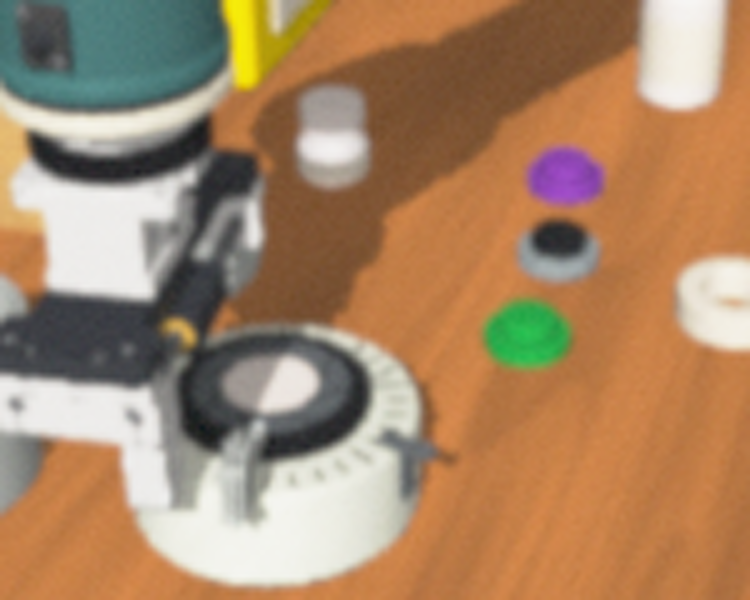

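```bash
python3 -m handwheel '[[[-0.15,1.1,0,0,0,0,0],[-0.25,1.9,0,0,0,-4,0],[-0.25,2.6,0,0,0,-8,0],[-0.2,3.4,0,0,0,-12,0],[-0.15,4.2,0,0,0,-16,0]]]'
python3 - <<'E'
from h import *
print(cadd(-.15,4.2,0,-16))
im,d=imaging.read_camera("side"); P=cloud("side",d)
cv2.imwrite("pics/s6.png",cv2.resize(im[150:270,240:390],None,fx=5,fy=5,interpolation=cv2.INTER_CUBIC))
todo(0,0,0,0)
rows([118,122,126,130,134],R=110,z=65)
E
```

```text
clock: 6.8
eef_pos: [558.4, 189.5, 65.7]
tool_rot: [-180.0, -0.0, -65.8]
contact_force: [1.7, -0.4, -0.1]
width: 0.004
[np.float64(558.9815816757905), np.float64(189.3201668304911), 65.225, -65.97]
t 6.85 pos [557.6 189.3  65.6] rot [-180.    -0.   -65.6] shift cm [-5.8  58.6   6.55] rotvec [ -0.   -0.  -65.6] F [ 0.5   0.04 -0.48] w 0.0
118 [-0.06, 0.77, 0.02, 0, 0, -4.0, 0]
122 [-0.07, 1.54, 0.02, 0, 0, -8.0, 0]
126 [-0.04, 2.32, 0.02, 0, 0, -12.0, 0]
130 [0.05, 3.09, 0.02, 0, 0, -16.0, 0]
134 [0.2, 3.85, 0.02, 0, 0, -20.0, 0]
```

View pics/s6.png

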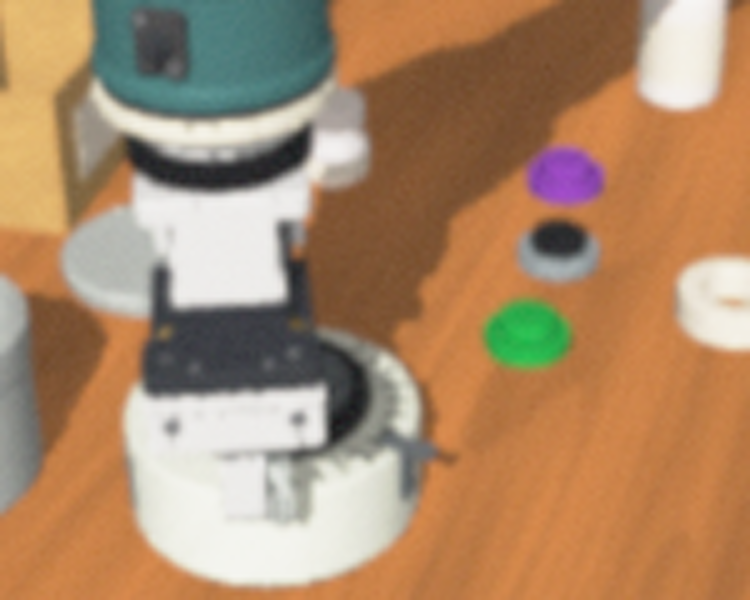

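The tab has moved with the fingers, from about crop column 243 to 283, and contact is on one side only. I'll continue the push.

```bash
python3 -m handwheel '[[[-0.05,0.8,0,0,0,-4,0],[-0.05,1.55,0,0,0,-8,0],[0,2.3,0,0,0,-12,0],[0.05,3.1,0,0,0,-16,0],[0.2,3.85,0,0,0,-20,0]]]'
python3 - <<'E'
from h import *
print(cadd(.2,3.85,0,-20))
todo(0,0,0,0)
rows([138,142,146,149,152],R=110,z=65)
E
```

```text
clock: 7.48
eef_pos: [524.3, 172.1, 65.7]
tool_rot: [-180.0, -0.0, -45.9]
contact_force: [1.5, -0.2, -0.7]
width: 0.002
[np.float64(524.6327154366935), np.float64(171.81572773383277), 65.225, -45.97]
t 7.47 pos [524.3 172.1  65.7] rot [-180.    -0.   -45.9] shift cm [-24.14  49.62   6.52] rotvec [ -0.   -0.  -45.9] F [ 1.48 -0.24 -0.7 ] w 0.0
138 [-0.07, 0.77, 0.02, 0, 0, -4.0, 0]
142 [-0.09, 1.54, 0.02, 0, 0, -8.0, 0]
146 [-0.05, 2.31, 0.02, 0, 0, -12.0, 0]
149 [0.01, 2.89, 0.02, 0, 0, -15.0, 0]
152 [0.1, 3.46, 0.02, 0, 0, -18.0, 0]
```

```bash
python3 -m handwheel '[[[-0.05,0.8,0,0,0,-4,0],[-0.1,1.55,0,0,0,-8,0],[-0.05,2.3,0,0,0,-12,0],[0,2.9,0,0,0,-15,0],[0.1,3.45,0,0,0,-18,0]]]'
python3 - <<'E'
from h import *
print(cadd(.1,3.45,0,-18))
todo(0,0,0,0)
rows([154,156,158,160,162],R=110,z=65)
im,d=imaging.read_camera("side");np.savez("s7.npz",im=im,d=d)
cv2.imwrite("pics/s7.png",cv2.resize(im[150:270,240:390],None,fx=5,fy=5,interpolation=cv2.INTER_CUBIC))
im,d=imaging.read_camera("top");np.savez("t7.npz",im=im,d=d)
cv2.imwrite("pics/t7.png",cv2.resize(im[150:250,240:350],None,fx=6,fy=6,interpolation=cv2.INTER_CUBIC))
E
```

```text
clock: 8.1
eef_pos: [500.2, 147.3, 65.6]
tool_rot: [-180.0, -0.0, -27.9]
contact_force: [0.6, 2.3, 1.0]
width: 0.005
[np.float64(500.5230790653781), np.float64(147.11804699164676), 65.225, -27.97]
t 8.1 pos [500.2 147.3  65.6] rot [-180.    -0.   -27.9] shift cm [-37.31  36.44   6.53] rotvec [ -0.   -0.  -27.9] F [0.55 2.28 1.01] w 0.01
154 [-0.04, 0.4, 0.02, 0, 0, -2.0, 0]
156 [-0.07, 0.78, 0.02, 0, 0, -4.0, 0]
158 [-0.09, 1.17, 0.02, 0, 0, -6.0, 0]
160 [-0.09, 1.56, 0.02, 0, 0, -8.0, 0]
162 [-0.08, 1.95, 0.02, 0, 0, -10.0, 0]
```

View pics/s7.png

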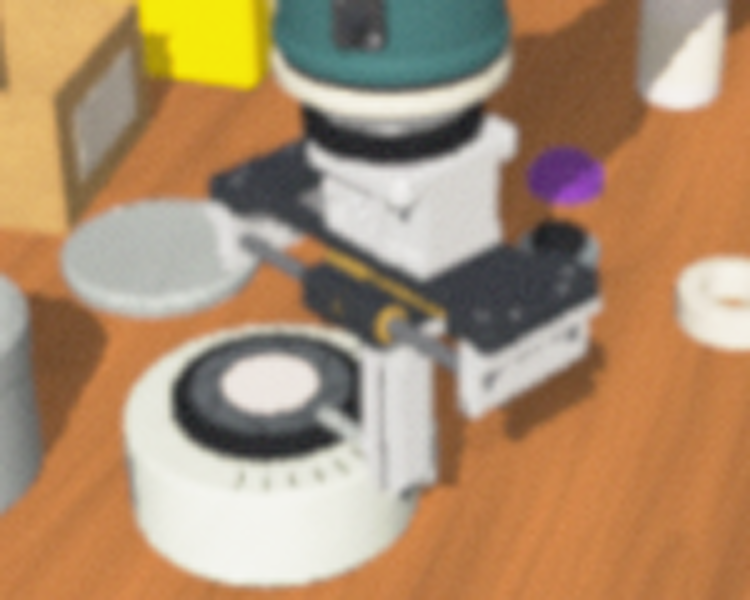

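View pics/t7.png

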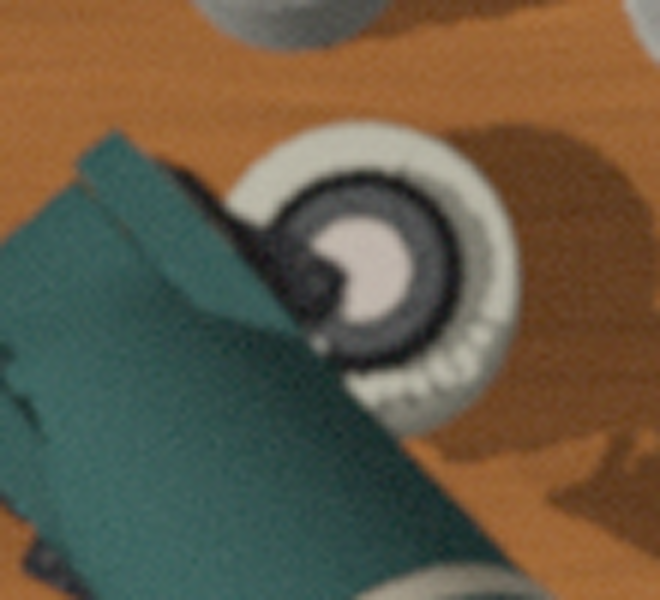

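Both views now have the tab hidden by the gripper: in the side crop the fingers are at (405,430), and the bar's inner end at (335,415) points behind them. I'll push to a nominal 162°, then back away to compare the lever with the clip.

```bash
python3 -m handwheel '[[[-0.05,0.4,0,0,0,-2,0],[-0.05,0.8,0,0,0,-4,0],[-0.1,1.15,0,0,0,-6,0],[-0.1,1.55,0,0,0,-8,0],[-0.1,1.95,0,0,0,-10,0]]]'; python3 -m handwheel '[[[0,0,0,0,0,0,0],[0,-1.5,0,0,0,0,0],[0,-4,0,0,0,0,0],[0,-7,-3,0,0,0,0],[0,-10,-8,0,0,0,0]]]';  python3 - <<'E'
from h import *
print(cadd(-.1,1.95,0,-10));print(cadd(0,-10,-8,0))
todo(0,0,0,0)
for n in("side","top"):
    im,d=imaging.read_camera(n);np.savez(n+"8.npz",im=im,d=d)
    o=(180,240) if n=="side" else (150,240)
    cv2.imwrite(f"pics/{n}8.png",cv2.resize(im[o[0]:o[0]+100,o[1]:o[1]+120],None,fx=6,fy=6,interpolation=cv2.INTER_CUBIC))
E
```

```text
clock: 8.82
eef_pos: [490.4, 130.1, 65.2]
tool_rot: [-180.0, -0.0, -17.8]
contact_force: [1.7, 0.1, 0.3]
width: 0.001
clock: 9.45
eef_pos: [520.5, 227.2, 145.2]
tool_rot: [179.9, 0.2, -17.9]
contact_force: [1.3, -0.1, -0.9]
width: 0.003
[np.float64(490.49420660942803), np.float64(130.36478709208433), 65.225, -17.97]
[np.float64(521.3461046105143), np.float64(225.48660577597286), 145.225, -17.97]
t 9.45 pos [520.5 227.2 145.2] rot [179.9   0.2 -17.9] shift cm [-42.48  37.64  14.68] rotvec [  0.    0.2 -17.9] F [ 1.27 -0.08 -0.88] w 0.0
```

View pics/side8.png

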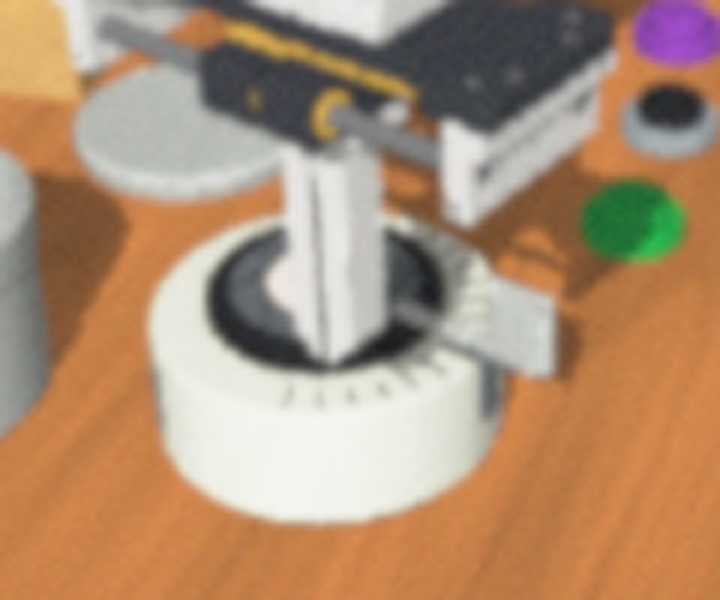

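View pics/top8.png

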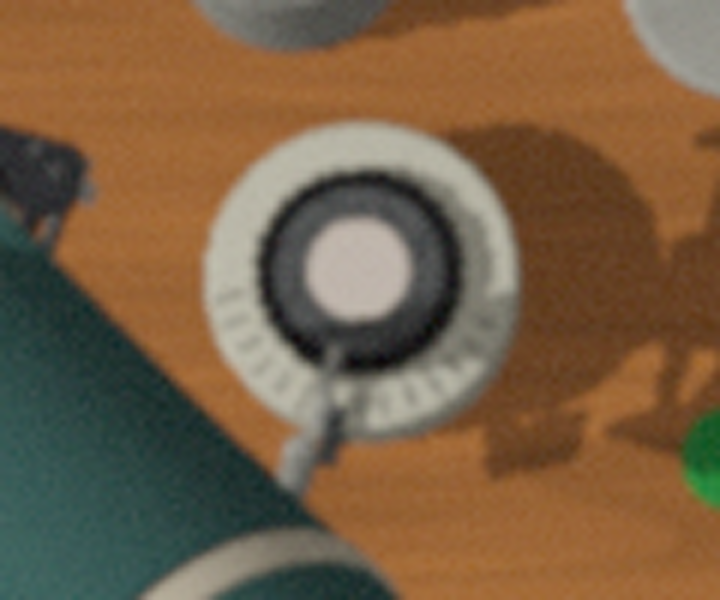

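```bash
cat >> h.py <<'E'
def polar(n,im,z,r0,r1,a0,a1,c=None):
    c=C0 if c is None else np.array(c)
    rr=np.arange(r0,r1,.5); aa=np.arange(a0,a1,.1)
    A,Rr=np.meshgrid(np.radians(aa),rr)
    X=np.stack([c[0]+Rr*np.cos(A),c[1]+Rr*np.sin(A),np.full(A.shape,float(z))],-1)
    uv=proj(n,X).reshape(*A.shape,2).astype(np.float32)
    return rr,aa,cv2.remap(im,uv[...,0],uv[...,1],cv2.INTER_CUBIC)
def barang(n,im,z,r0,r1,a0,a1,c=None):
    rr,aa,p=polar(n,im,z,r0,r1,a0,a1,c); s=cv2.cvtColor(p,cv2.COLOR_BGR2HSV)[...,1].astype(float)
    pr=s.mean(0); b=np.median(pr[np.r_[:20,-20:0]]); w=np.clip((b-pr)-0.35*(b-pr.min()),0,None)
    return (w*aa).sum()/w.sum(), b-pr.min(), (w>0).sum()*.1
E
python3 - <<'E'
from h import *
t0=np.load("top0.npz")['im'];t8=np.load("top8.npz")['im'];s0=np.load("side0.npz")['im']
for nm,im in(("top",t0),("side",s0),("top",t8)): print(nm,"centre",fitcirc(nm,im,60,75,[591,83]))
print("clip",[barang("top",t0,64,a,a+6,155,187,[591.9,83.2]) for a in(80,86)])
print("lever0",barang("top",t0,77,77,86,90,120,[591.9,83.2]),"tab0",barang("top",t0,108,90,112,85,125,[591.9,83.2]))
print("lever8",barang("top",t8,77,77,86,145,166,[591.9,83.2]),"tab8",barang("top",t8,108,90,105,140,175,[591.9,83.2]))
P=[polar("top",t0,64,40,112,90,200,[591.9,83.2])[2],polar("top",t8,77,40,112,90,200,[591.9,83.2])[2]]
out=np.vstack(P);cv2.imwrite("pics/pol.png",cv2.resize(out,(770,580)))
E
```

```text
top centre (array([591.88765631,  83.24755487]), 66, np.float64(0.9359997802310104))
side centre (array([590.34120438,  82.29612893]), 67, np.float64(0.5696583324665168))
top centre (array([591.85957992,  83.46721854]), 67, np.float64(1.031698029126392))
clip [(np.float64(170.1953971955145), np.float64(108.08333333333334), np.float64(7.5)), (np.float64(170.08660299319644), np.float64(163.625), np.float64(6.0))]
lever0 (np.float64(104.93341228797546), np.float64(127.61111111111111), np.float64(6.1000000000000005)) tab0 (np.float64(105.94143110476129), np.float64(155.0568181818182), np.float64(11.200000000000001))
lever8 (np.float64(163.67507293054476), np.float64(47.97222222222223), np.float64(5.7)) tab8 (np.float64(165.72229377678843), np.float64(113.45), np.float64(13.200000000000001))
```

View pics/pol.png

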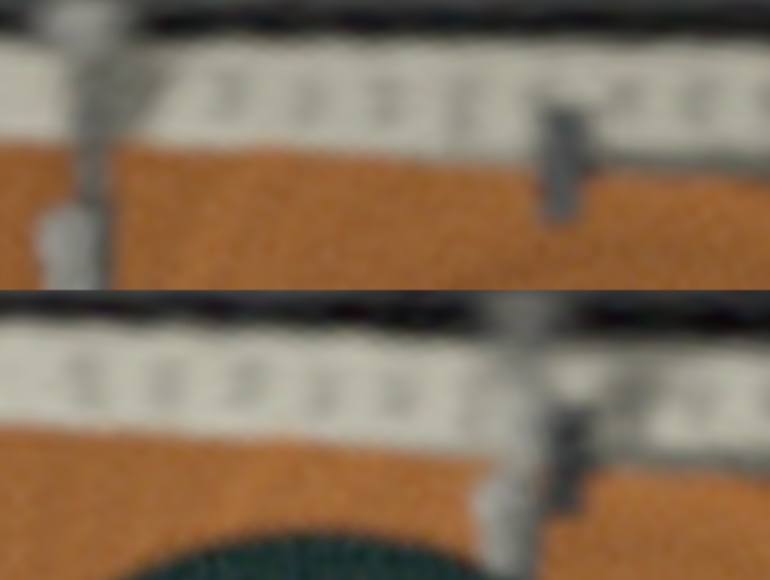

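The polar view puts the clip at 170.1° and the lever at about 164°, so it needs about 6° more: nominal 168°. I'll re-approach and push.

```bash
python3 -m handwheel '[[[0,3,3,0,0,0,0],[0,5,6,0,0,0,0],[0,7,8,0,0,0,0],[0,9,8,0,0,0,0],[0,9.5,8,0,0,0,0]]]';  python3 - <<'E'
from h import *
print(cadd(0,9.5,8,0))
todo(0,0,0,0)
rows([163,165,166.5,167.5,168],R=110,z=65)
E
```

```text
clock: 10.18
eef_pos: [491.8, 134.9, 64.9]
tool_rot: [180.0, 0.0, -18.0]
contact_force: [0.3, -0.9, -0.2]
width: 0.006
[np.float64(492.0368015094823), np.float64(135.12087802627877), 65.225, -17.97]
t 10.18 pos [491.8 134.9  64.9] rot [180.   0. -18.] shift cm [-42.59  28.03   6.53] rotvec [  0.   0. -18.] F [ 0.26 -0.93 -0.18] w 0.01
163 [-0.0, 0.69, 0.02, 0, 0, -1.0, 0]
165 [-0.04, 1.08, 0.02, 0, 0, -3.0, 0]
166.5 [-0.05, 1.37, 0.02, 0, 0, -4.5, 0]
167.5 [-0.06, 1.56, 0.02, 0, 0, -5.5, 0]
168 [-0.06, 1.66, 0.02, 0, 0, -6.0, 0]
```

```bash
python3 -m handwheel '[[[0,0.7,0,0,0,-1,0],[0,1.1,0,0,0,-3,0],[-0.05,1.35,0,0,0,-4.5,0],[-0.05,1.55,0,0,0,-5.5,0],[-0.05,1.65,0,0,0,-6,0]]]'; python3 -m handwheel '[[[0,0,0,0,0,0,0],[0,-1.5,0,0,0,0,0],[0,-4,0,0,0,0,0],[0,-7,-4,0,0,0,0],[0,-9,-10,0,0,0,0]]]'; python3 -m handwheel '[[[-2,-3,-6,0,0,0,0],[-2,-6,-10,0,0,0,0],[-2,-6,-10,0,0,0,0]]]';  python3 - <<'E'
from h import *
cadd(-.05,1.65,0,-6);cadd(0,-9,-10,0);print(cadd(-2,-6,-10,0))
todo(0,0,0,0)
for n in("side","top"):
    im,d=imaging.read_camera(n);np.savez(n+"9.npz",im=im,d=d)
    o=(180,240) if n=="side" else (150,240)
    cv2.imwrite(f"pics/{n}9.png",cv2.resize(im[o[0]:o[0]+100,o[1]:o[1]+120],None,fx=6,fy=6,interpolation=cv2.INTER_CUBIC))
c=[591.9,83.2]
t9=np.load("top9.npz")['im']
print(barang("top",t9,77,77,86,155,185,c),barang("top",t9,108,90,105,155,185,c))
cv2.imwrite("pics/pol9.png",cv2.resize(polar("top",t9,77,40,112,120,200,c)[2],(800,288)))
E
```

```text
clock: 10.8
eef_pos: [486.5, 119.6, 65.3]
tool_rot: [-180.0, -0.0, -11.9]
contact_force: [0.9, 0.6, 1.3]
width: 0.008
clock: 11.42
eef_pos: [504.0, 209.6, 164.9]
tool_rot: [180.0, 0.2, -11.9]
contact_force: [0.2, -0.4, 0.4]
width: 0.004
clock: 11.8
eef_pos: [498.1, 274.5, 267.9]
tool_rot: [-179.8, -0.2, -11.8]
contact_force: [0.1, 0.2, -0.7]
width: 0.006
[np.float64(498.0154284850659), np.float64(270.4664768855252), 265.225, -11.969999999999999]
t 11.8 pos [498.1 274.5 267.9] rot [-179.8   -0.2  -11.8] shift cm [-43.25  37.13  26.5 ] rotvec [ -0.2  -0.2 -11.8] F [ 0.07  0.16 -0.7 ] w 0.01
(np.float64(170.58598749394963), np.float64(57.86111111111111), np.float64(10.700000000000001)) (np.float64(170.69880356559995), np.float64(151.11666666666665), np.float64(10.0))
```

View pics/side9.png

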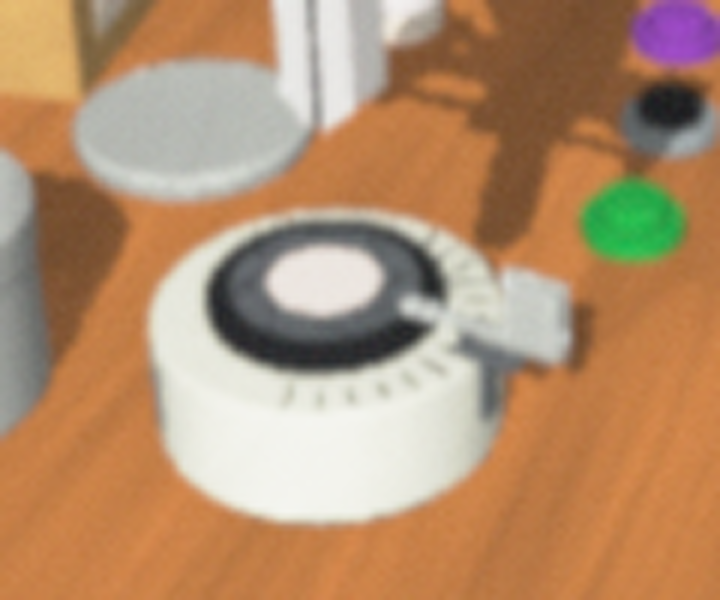

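View pics/top9.png

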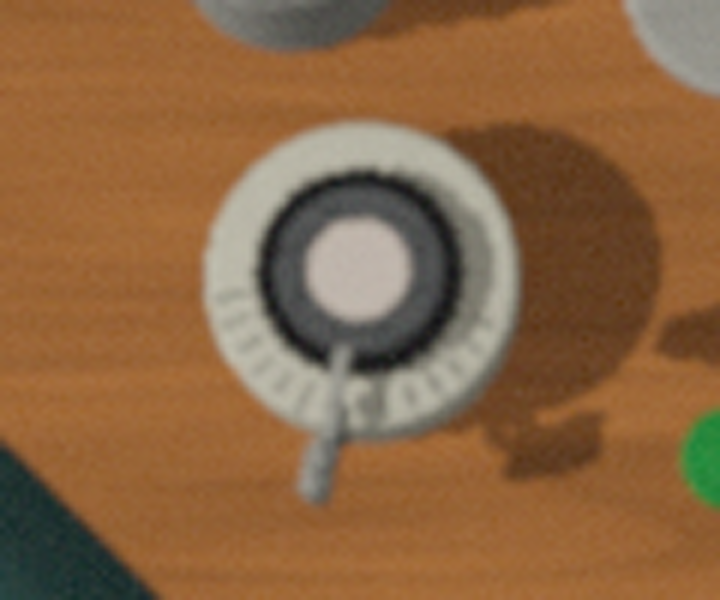

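View pics/pol9.png

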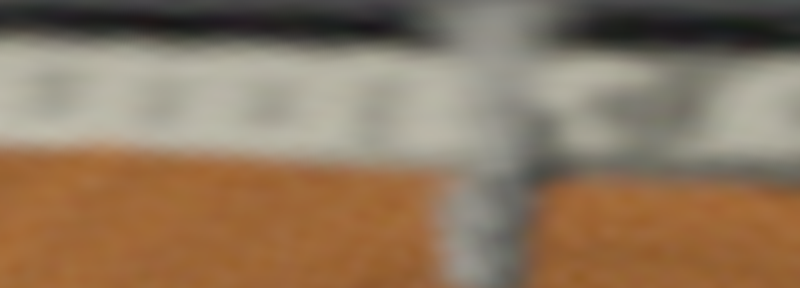

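Run:
```python
from h import *
out=[]
for n,c,o in(("side",[590.3,82.3],(205,290)),("top",[591.9,83.2],(185,265))):
    c=np.array(c)
    for f in ("0","9"):
        im=np.load(n+f+".npz")['im'];k=8
        big=cv2.resize(im[o[0]:o[0]+48,o[1]:o[1]+50],None,fx=k,fy=k,interpolation=cv2.INTER_CUBIC)
        def box(a,z,w,r0,r1,col):
            t=np.radians(a);e=np.array([np.cos(t),np.sin(t)]);g=np.array([-e[1],e[0]])
            p=proj(n,[[*(c+e*rr+g*s),z] for rr,s in((r0,-w/2),(r0,w/2),(r1,w/2),(r1,-w/2))])
            cv2.polylines(big,[((p-[o[1],o[0]]+.5)*k).astype(int)],True,col,1)
        if f=="0": box(170.1,64,10,64,94,(255,255,0))
        else: box(170.5,77,7,45,86,(0,0,255)); box(170.5,108,12,86,114,(0,0,255)); box(170.1,64,10,64,94,(255,255,0))
        out.append(big)
cv2.imwrite("pics/ov9.png",cv2.resize(np.vstack([np.hstack(out[:2]),np.hstack(out[2:])]),(625,600)))
```

```text
(no output)
```

View pics/ov9.png

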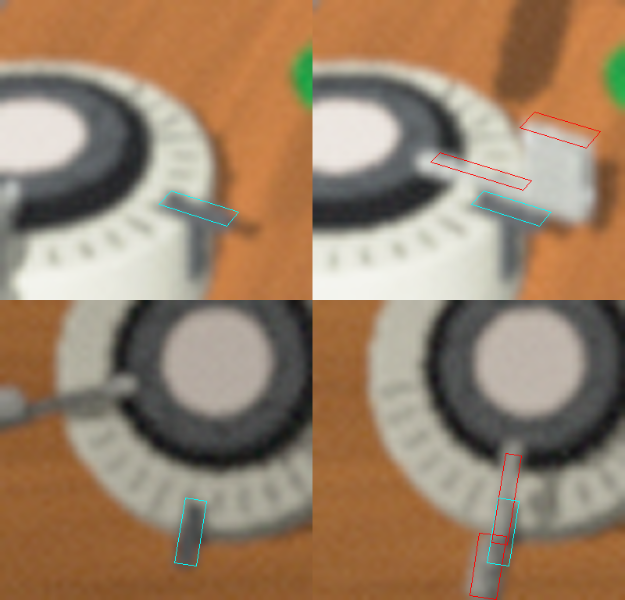

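Overlays in both views agree with the lever at about 170.5–171° against the clip at 170.1°, an offset of about 1 mm or less. In the side view the bar sits about 1–2 px lower than modelled, which is within calibration. On to the button, passing high over the lamp.

```bash
python3 -c "
from h import *
todo(509,-192.5,265,-12)"; python3 -m handwheel '[[[2,5.5,0,0,0,0,0],[4,11,0,0,0,0,0],[5.5,16.5,0,0,0,0,0],[7.5,22,0,0,0,0,0],[9,27.5,0,0,0,0,0]]]';  python3 -c "
from h import *
print(cadd(9,27.5,0,0))
todo(509,-192.5,265,-12)"
```

```text
t 11.9 pos [497.6 270.9 264.2] rot [180.    0.  -11.9] shift cm [10.69 45.11 -0.07] rotvec [0.  0.  0.1] F [-0.18 -1.01 -0.99] w 0.0
clock: 12.52
eef_pos: [528.2, -20.1, 263.3]
tool_rot: [180.0, 0.1, -12.0]
contact_force: [1.1, 0.1, -0.7]
width: 0.004
[np.float64(529.0236340907368), np.float64(-17.21996906755834), 265.225, -11.969999999999999]
t 12.53 pos [528.2 -20.1 263.3] rot [ 1.8e+02  1.0e-01 -1.2e+01] shift cm [ 1.72 17.26 -0.16] rotvec [ 0.   0.1 -0. ] F [ 1.09  0.11 -0.66] w 0.0
```

```bash
python3 -m handwheel '[[[0.6,5.5,0,0,0,0,0],[1.1,11,0,0,0,0,0],[1.7,15.5,4,0,0,0,0],[1.7,17.55,10,0,0,0,0],[1.7,17.55,15,0,0,0,0]]]'; python3 -m handwheel '[[[0,0,4,0,0,0,0],[0,0,6,0,0,0,0],[0,0,6,0,0,0,0]]]'
python3 - <<'E'
from h import *
cadd(1.7,17.55,15,0);print(cadd(0,0,6,0))
todo(509,-192.5,55,-12)
for n in("side","top"):
    im,d=imaging.read_camera(n);np.savez(n+"10.npz",im=im,d=d)
    o=(140,300) if n=="side" else (170,340)
    cv2.imwrite(f"pics/{n}10.png",cv2.resize(im[o[0]:o[0]+100,o[1]:o[1]+120],None,fx=6,fy=6,interpolation=cv2.INTER_CUBIC))
    P=cloud(n,d);m=(abs(P[...,0]-509)<25)&(abs(P[...,1]+192)<25);print(np.histogram(P[m][:,2],range(0,160,10))[0])
E
```

```text
clock: 13.15
eef_pos: [507.0, -194.6, 111.2]
tool_rot: [-180.0, 0.2, -12.2]
contact_force: [1.3, -0.3, 0.2]
width: 0.003
clock: 13.52
eef_pos: [508.4, -192.3, 53.6]
tool_rot: [-180.0, 0.1, -12.0]
contact_force: [0.5, 0.1, 0.3]
width: -0.001
[np.float64(509.2553784755929), np.float64(-192.42974639158305), 55.22500000000002, -11.969999999999999]
t 13.53 pos [ 508.4 -192.3   53.6] rot [-1.8e+02  1.0e-01 -1.2e+01] shift cm [ 0.06  0.   -0.14] rotvec [-0.   0.1  0. ] F [0.49 0.08 0.27] w -0.0
[40 67 65  0  0  0  2 18 31 30 30 33 32 29 32]
[22 26  4  0  0  0  0  0  0  0  0  0  0  0  0]
```

View pics/side10.png

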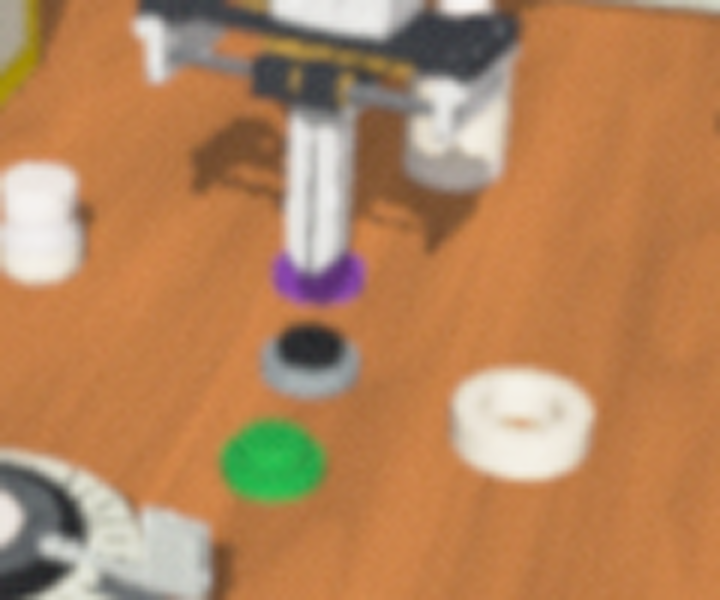

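View pics/top10.png

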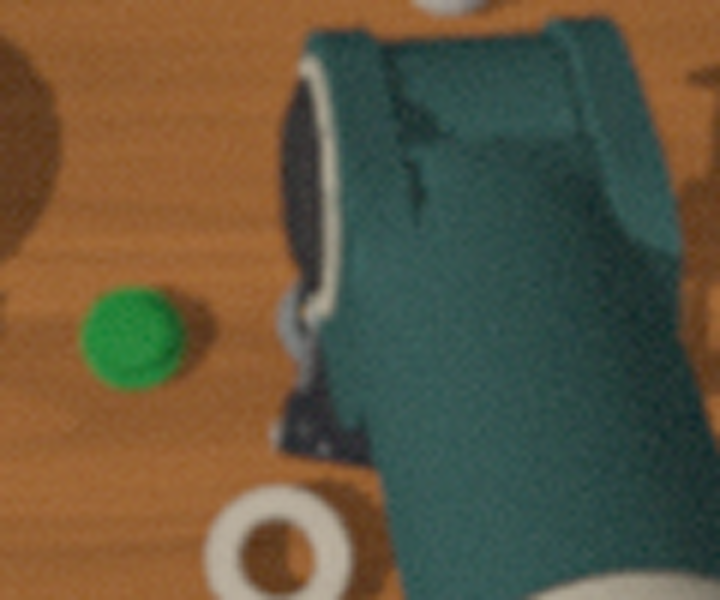

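The fingertips are at (313,270) in the side crop, in line with the button at (310,345). Depth puts them at z≈70 over a top at z≈25. I'll descend while watching the force.

```bash
python3 -m handwheel '[[[0,0,2,0,0,0,0],[0,0,3.5,0,0,0,0],[0,0,3.5,0,0,0,0]]]'
python3 - <<'E'
from h import *
print(cadd(0,0,3.5,0))
im,d=imaging.read_camera("side")
cv2.imwrite("pics/s11.png",cv2.resize(im[150:230,310:390],None,fx=7,fy=7,interpolation=cv2.INTER_CUBIC))
todo(0,0,0,0)
E
```

```text
clock: 14.0
eef_pos: [508.5, -192.3, 18.4]
tool_rot: [-180.0, 0.1, -12.0]
contact_force: [-0.4, 0.5, 0.3]
width: 0.009
[np.float64(509.2553784755929), np.float64(-192.42974639158305), 20.225000000000023, -11.969999999999999]
t 14.05 pos [ 509.  -192.4   19.2] rot [-1.8e+02  1.0e-01 -1.2e+01] shift cm [-53.78  -8.28   1.97] rotvec [ -0.    0.1 -12. ] F [0.38 0.89 0.05] w 0.01
```

View pics/s11.png

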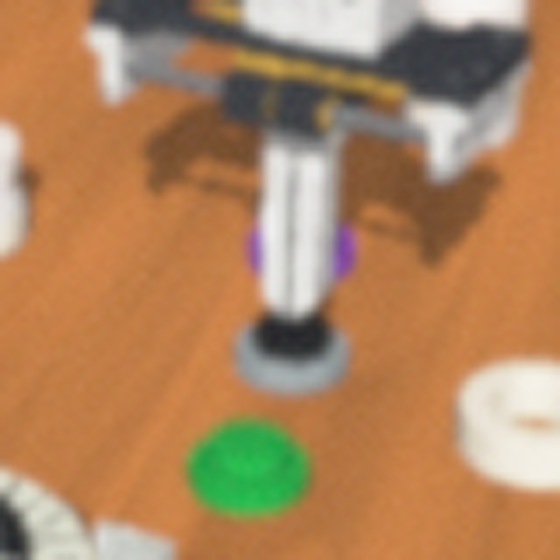

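The tips are centred just above the button. I'll press in small steps.

```bash
python3 -m handwheel '[[[0,0,0.4,0,0,0,0],[0,0,0.7,0,0,0,0],[0,0,0.7,0,0,0,0]]]'; python3 -m handwheel '[[[0,0,0.3,0,0,0,0],[0,0,0.3,0,0,0,0]]]'; python3 -m handwheel '[[[0,0,0.2,0,0,0,0],[0,0,0.2,0,0,0,0]]]'
```

```text
clock: 14.42
eef_pos: [509.1, -192.6, 12.4]
tool_rot: [-180.0, 0.0, -12.0]
contact_force: [-1.2, -0.1, -0.4]
width: 0.009
clock: 14.68
eef_pos: [509.4, -192.7, 9.5]
tool_rot: [-180.0, -0.0, -12.0]
contact_force: [0.0, -0.8, 2.1]
width: 0.008
clock: 14.92
eef_pos: [509.3, -192.7, 7.6]
tool_rot: [-180.0, -0.0, -12.0]
contact_force: [0.8, -0.5, 3.3]
width: 0.007
```

```bash
python3 -m handwheel '[[[0,0,0.2,0,0,0,0],[0,0,0.2,0,0,0,0]]]'; python3 -m handwheel '[[[0,0,0.15,0,0,0,0],[0,0,0.15,0,0,0,0]]]'; python3 -m handwheel '[[[0,0,0.1,0,0,0,0],[0,0,0.1,0,0,0,0]]]'
```

```text
clock: 15.18
eef_pos: [509.3, -192.7, 5.5]
tool_rot: [-180.0, -0.0, -12.0]
contact_force: [1.2, -0.9, 5.3]
width: 0.005
clock: 15.42
eef_pos: [509.4, -192.7, 4.8]
tool_rot: [180.0, -0.0, -12.0]
contact_force: [-4.0, 0.7, 21.0]
width: 0.007
clock: 15.68
eef_pos: [509.5, -192.8, 4.4]
tool_rot: [179.9, -0.0, -12.0]
contact_force: [-10.0, 2.0, 36.2]
width: 0.007
```

Force jumped from 5.3 N to 36 N, so the button is at its bottom stop. I'll release it and lift clear.

```bash
python3 -m handwheel '[[[0,0,-0.5,0,0,0,0],[0,0,-2,0,0,0,0],[0,0,-5,0,0,0,0],[0,0,-10,0,0,0,0],[0,0,-15,0,0,0,0]]]'; python3 -m handwheel '[[[0,4,-3,0,0,0,0],[0,9,-3,0,0,0,0],[0,14,-5,0,0,0,0],[0,19,-5,0,0,0,0],[0,19,-5,0,0,0,0]]]'
python3 - <<'E'
from h import *
todo(0,0,0,0)
c=[591.9,83.2]
for n in("side","top"):
    im,d=imaging.read_camera(n);np.savez(n+"12.npz",im=im,d=d)
    cv2.imwrite(f"pics/{n}12.png",im)
    a=np.load(n+"9.npz")['im']; m=cv2.absdiff(im,a).max(2)
    # lamp surroundings change since the push
    p=proj(n,[[530,90,75]])[0].astype(int); print(n,p,"lamp diff",m[p[1]-20:p[1]+25,p[0]-25:p[0]+25].mean())
    if n=="top": print(barang(n,im,77,77,86,155,185,c),barang(n,im,108,90,105,155,185,c))
    for t in ("canister","canister_lid","tape","jar","bottle","carton","tube_block"):
        P=cloud(n,d); o=models.silhouettes(t,n)[:1]
        for o in o:
            mm=o['pixels']&(d>0); print(t,round(o['p'],2),np.median(P[mm],0).round(0))
E
```

```text
clock: 16.3
eef_pos: [508.6, -192.3, 154.8]
tool_rot: [-180.0, 0.1, -11.9]
contact_force: [0.7, 0.4, 0.0]
width: 0.001
clock: 16.92
eef_pos: [467.7, -382.0, 202.9]
tool_rot: [180.0, 0.1, -12.3]
contact_force: [0.2, 0.7, 0.4]
width: 0.004
t 16.93 pos [ 467.7 -382.   202.9] rot [ 1.80e+02  1.00e-01 -1.23e+01] shift cm [-53.8  -27.38  20.34] rotvec [ -0.    0.1 -12.3] F [0.18 0.65 0.41] w 0.0
side [315 231] lamp diff 7.180444444444444
canister 0.9 [768. 138.  61.]
canister_lid 0.86 [ 741. -100.   16.]
tape 0.91 [ 392. -147.   21.]
jar 0.64 [ 681. -245.   33.]
bottle 0.72 [ 481. -430.   68.]
carton 0.94 [449. 450.  76.]
tube_block 0.81 [614. 468.  51.]
top [297 215] lamp diff 6.535555555555556
(np.float64(170.72888592772284), np.float64(57.83333333333332), np.float64(13.4)) (np.float64(170.7154934624873), np.float64(149.08333333333334), np.float64(10.0))
canister 0.62 [791. 124.  17.]
tape 0.52 [ 389. -162.   23.]
jar 0.79 [ 678. -257.   55.]
bottle 0.52 [ 476. -427.   25.]
carton 0.91 [450. 438.  75.]
tube_block 0.63 [621. 438.  54.]
```

View pics/top12.png

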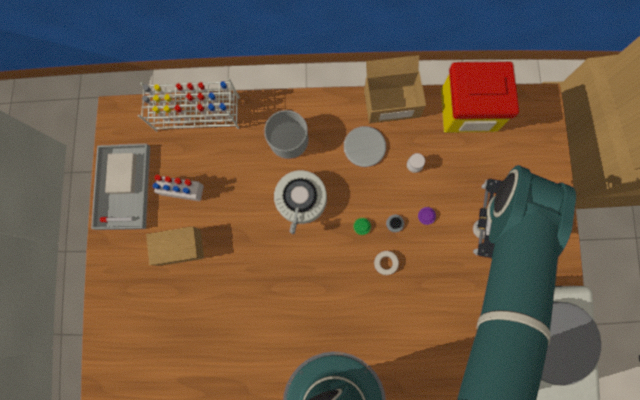

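View pics/side12.png

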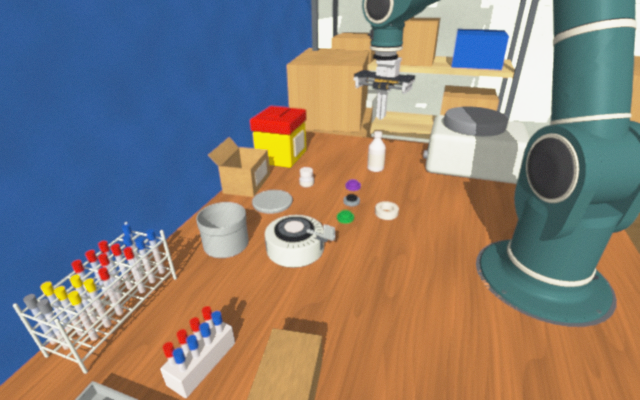

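The lever tab at (294,226) stands over the clip and reads 170.7°, unchanged. The bystanders are where they were, the button is free, and the arm is clear above the table.

```bash
python3 -m handwheel '[[[0,0,0,0,0,0,0],[0,0,0,0,0,0,0]]]'; python3 -c "
from cell import r
print(r.hand_in())"
```

```text
clock: 17.98
eef_pos: [469.8, -378.5, 203.0]
tool_rot: [-180.0, 0.0, -12.0]
contact_force: [0.1, 0.5, 0.3]
width: 0.006
the job is handed in; nothing more can be done
None
```

I pushed the iris lever over the clip, pressed the button to its stop and released it. I handed in at about 18 s of the 61 s allowed; hand-in reports no verdict.

**Lever:** I pushed it round from its clockwise side with the closed fingers, backing off once to measure before the last nudge. The last top view puts it at 170.7° and the clip at 170.1°, an offset of about 0.7 mm at 70 mm from the axis. The lever reading was about the same before and after the button press.

**Button:** I pressed the black one on the grey base, not the green or purple look-alikes. The force rose to 5.3 N and then jumped to 36 N at the bottom stop. I then lifted the fingers clear; no separate check that it sprang back was made beyond that.

**Bystanders:** The networks found all seven in the side view within 2 mm of where they started. The top view missed the lid, and its bottle reading was off because the arm hid part of it.

**Checks that disagreed:**
- **Fingertip height:** The visible fingertips ended about 15 mm above the TCP, not 25 mm ahead of it as described. My first pass therefore went over the tab without touching it, so I lowered the tool by about 42 mm.
- **Lamp centre:** The two cameras differed by 1–2 mm, and in the side view the lever showed 1–2 pixels lower than modelled.
- **Clip position:** I did not measure the clip again after the push. I kept the pusher outside its radius, and in the overlay it still lay where it was at the start.

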